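# Shut the hall key box and lock its hasp with the quick-release pin

### The arm

A 7-joint arm with a two-finger parallel gripper is mounted at the origin on the work surface. World frame = base frame: x ahead of the robot, y to its left, z up, the work surface at z = 0. Lengths are in m, angles in rad, forces in N, time in s.
With the tool pointing down it reaches from about 0.425 to 0.875 m from the base axis. Payload 4.7 kg.
Tool frame: the origin (TCP) lies midway between the tips of the shut fingers; the grasp point (between the pads) lies 19 mm behind it; z points along the fingers, y is the direction in which the jaws open and shut (so a half turn about z gives the same grasp; the last joint's range is limited). The gripper opens to 87 mm and grips with 3 to 60 N. Pads are 19 mm wide; open, the fingers measure 117 mm over their backs; the gripper's body (75 mm by 190 mm) begins 51 mm behind the grasp point.
Start: joints at [1.248, 0.321, -0.07, 1.45, 0.023, 1.371, -0.057], TCP at [0.215, -0.614, 0.223] pointing down, gripper open.
Joint ranges: [-2.86, 2.86], [-0.3, 2.09], [-1.38, 1.24], [0.06, 2.45], [-1.56, 4.7], [0.09, 2.05], [-2.69, 2.69]. Speed limits (rad/s): [2.57, 2.57, 3.14, 3.14, 3.14, 3.14, 3.14].

### API

Orientations are given as a rotation vector (axis times angle).
In Python, from bench import monitor, eyes, order gives the robot as it stands. The module is installed in compiled form; this text tells all that it offers.
- The arm moves only by the shell command python3 -m pendant 'ROWS' [FORCE]. ROWS is JSON, a list of rows, each a list of 3 entries, a list of its own where there are three numbers: the turn, a rotation vector about the tool's x, y, z in degrees, then the shift along the tool's x, y, z in m, then the gripper command: -1 is fully open, 1 is shut, values between are in proportion. In form: [[[rx, ry, rz], [tx, ty, tz], hand], ...]. A call has 1 to 8 rows; each row shifts and turns the commanded pose from where the row before left it, along the tool's axes as they then stand; what a row does not reach is not made up. A row lasts 1/8 s, in which the tool goes at most 62.5 mm and 10.7 degrees, less where a joint would pass 70% of its speed; a pose out of reach is approached as far as the arm can. A call is refused whole if a number of a shift passes 0.0625 or a number of a turn 10.7, either way. A call with a gripper value outside its range is refused whole. The fingers move at their own pace and stop on an object; FORCE is the grip in N (left out, the last holds). Time passes only in rows, so rows that do not move let the fingers close. It gives the time, the measured TCP pose, the force and the opening at its end, in the units of the state.
- monitor.get_state(): the state, without advancing time (a new reading comes with each control period).
- eyes.get_image(name): name is "scene" or "side" or "wrist"; returns a dict with "color" (480x640x3 uint8, red, green, blue), "range_z" (480x640 float32, m along the optical axis (not along the pixel's ray), 0 where there is no reading), "fx", "fy", "cx", "cy" (pixels), "k1" (the pictures are not rectified: a ray, as slopes to the right and down, at radius r is drawn at 1 + k1 r^2 times it, then the intrinsics apply), "world_to_cam" (4x4, takes a point from world to camera coordinates). Camera axes: x right, y up, looking along -z (the intrinsics and any distortion apply to the point x, -y, -z); pixel columns grow to the right and rows downward; lengths in m; the calibration is good to about 2 mm. A picture is of the moment at which its call begins.
- order.close_job(): hands the job in, once; it reports no verdict.
The state is a dict: "time": time; "joint_positions": joint angles; "qd": joint speeds; "joint_torque": joint torques, N m; "position": TCP position; "tool_rot": TCP orientation; "ft_force": force on the tool from outside, world axes, zero at the start; "torque": the same for the moment, N m; "grip_width": opening from 0.0 (shut) to 1.0 (fully open).
Only numpy, scipy, OpenCV 4.12 (cv2) and the standard library are available. Lean on these libraries where they do the work, as an engineer would, in place of code of your own. Each camera call takes 0.05 s, during which the arm holds its last target.

### The job

Shut the lid of the key box on the hall shelf, then draw the quick-release pin out of the birch peg board with its red button held in, slide it all the way home through the hasp on the box's front, entering from the end nearer the robot, and let the button go so that the balls lock. Finish with a light tug on the handle, button untouched, to prove that it holds, and leave it there; go gently, never forcing the pin, and leave everything else as it is.

Things in the scene. Friction and masses are not known exactly. Their poses are not given: they have to be found in the camera images.
- key_box: grey-green enamelled steel box screwed to the shelf, 160 deep (its x), 220 wide (y), 80 high, 99 with its lid shut; origin at the centre of its underside; its -x face is the front, turned to the robot's left. Amid the front is a steel hasp: two upright ears (x -118 to -84, z 50 to 79), 5 thick with 16 between, and the lid's 6 thick tongue that hangs loosely between them, top at z 98 when shut.
- hasp (a point): nominal centre of the hasp hole's mouth, on the outer face of the ear nearer the robot (box x -104, y -13, z 67 mm); axes as the box. The hasp plate is screwed down through slots and really sits up to 4.5 mm nearer or farther along y, which this point does not show. Ears and tongue have round 14 mm holes in line along y with the lid shut. The pin enters along +y; 26 mm through to the far face.
- lid (a joint): angle of the lid in rad, 0 = shut, grows as it opens. Hinge along the box's y at its top back edge (box x +80, z 80 mm). Lid top 19 mm above the hinge plane, front edge 163 from the hinge, tongue reaching 35 further. A stiff hinge holds it where it is left; a push of 5 to 10 N from above shuts it on a hard stop. If its tongue stands 1 or 2 mm high the pin's round nose draws it into line.
- lid_top (a point): point fixed to the box at the middle of the shut lid's top face (box x = -30, z = 99 mm), a good place to press it shut from above
- peg_board: pale birch board 260 wide (its y), 22 thick, on a walnut foot 280 by 100, 18 high; top edge 150 above the shelf; fixed; origin under the middle of the board, -x its front. The pin is parked in a 13 mm hole in the middle, 25 below the top edge; two 8 mm dowels, 90 to each side of it, 105 up, stand out 42 and carry a key each.
- pin: steel ball-lock pin, about 110 g, parked in the board, handle out, sagging up to 4 degrees. Origin on its axis at the shoulder's front face, +x to the tip. Shank 12 across, half-round nose, tip at x 44; collar 20 across, x -4 to 0; neck 10 across, x -36 to -4; flange 36 across, x -42 to -36; red button 28 across, x -52 to -42. Two balls at x 31.5 stand 2.5 proud and lock it.
- pin_handle (a point): point on the pin's axis midway between the flange's front face and the button's face (pin x -44), axes as the pin. Pinch along the axis here from above, one finger on the button, the other on the flange's front above the neck: 16 mm wide, 11 with the button in. Locked in the hasp it has about 2.5 mm of end play; with its shoulder over 2 mm short of the ear the balls stay caught and do not lock.
- pin_button (a joint): travel of the red button in m: 0 = out, balls locked; 0.0045 or more = in, balls drawn flush; stop at 0.005. Its spring takes 3 N to start and 8 N fully in
- ball_a: one of the pin's two locking balls, 7 across; origin at its centre. It bears on the far ear of the hasp when the locked pin is pulled back; a pull of 4 to 10 N shows that it holds, and 5 to 10 N seats the shoulder: creep the last millimetres, steel meets steel there.
- ball_b: the other locking ball
- key_a: brass key 60 long hanging on the board's left dowel (board +y); origin at the centre of its 13 mm eye
- key_b: steel key, the same, on the other dowel
- tray: slate-grey ceramic tray 100 by 170, 20 high, lying in front of the board; origin under its centre
- carabiner: blue plastic carabiner 76 by 42, 8 thick, lying in the tray; origin under its centre
- bell: stainless steel counter bell 80 across, 55 high; origin under its centre
- jar: upturned glass jar 76 across, 106 high; origin under its centre
Things that resemble listed ones, but are neither listed nor needed, are in the scene too. What is meant by the pin is not black or yellow, and is the larger of those in its own colour.

How it is judged:
On the way, in this order (a step that is already met when the one before it is completed fails the run):
1. the lid is shut (value of joint lid below 0.02 rad), for 0.2 s.
2. the pin is home in the hasp with its button out and its balls locked (distance between pin and hasp below 0.0085 m and angle between the x axis of pin and the y axis of key_box, either way round below 0.17 rad and value of joint pin_button below 0.0015 m), for 0.1 s.
3. a tug of the fingers draws a locked ball against the far ear, button out (all of step 2 and contact force between any of ball_a, ball_b and key_box above 2 N and contact force between the fingers and pin above 1 N), for 0.15 s.
At the end, for the whole second after the job is handed in: Lid shut (below 0.02 rad); the pin at rest through the hasp, its shoulder within 8.5 mm of the nominal mouth of the hole, its axis within 10 degrees of the hole's, its button out (below 1.5 mm), which it can only be with the balls sprung out behind the far ear; both keys still on their dowels (all of step 2 and value of joint lid below 0.02 rad and linear speed of pin below 0.01 m/s and distance of each of key_a, key_b from where it was at the start of the episode below 0.03 m); the robot touches nothing.
It fails at once if the pin is forced: more than 20 N between the pin and the key box (contact force between pin and key_box above 20 N).
It fails at once if the pin is wrenched in the board: more than 35 N between them (contact force between pin and peg_board above 35 N).
It fails at once if a bystander is shifted by more than 30 mm (distance of any of key_a, key_b, tray, carabiner, bell, jar from where it was at the start of the episode above 0.03 m).
It also fails if it takes over 58 s, if anything falls off the work surface, if the arm or the gripper's body presses on something with over 40 N, if the wrist force passes 120 N, or if a joint passes its speed limit or range.

## Working session

There is one attempt and no reset: what is moved stays moved. The work goes in short steps, Python scripts to look and compute and a shell command to move; the robot and the scene stay as the last step left them, time stands still between calls to the robot, and variables do not carry over. Pictures are saved under pics/ and viewed, and the job is handed in when it is done.

```bash
mkdir -p pics; ls
cat > h.py <<'E'
import numpy as np, cv2, json
from bench import monitor, eyes, order
def grab(n):
    im=eyes.get_image(n); np.save
    import pickle; pickle.dump(im,open(f'{n}.pkl','wb')); return im
def load(n):
    import pickle; return pickle.load(open(f'{n}.pkl','rb'))
def ray(im,u,v):
    p=np.array([[[u,v]]],float); 
    x=(u-im['cx'])/im['fx']; y=(v-im['cy'])/im['fy']; xd,yd=x,y
    for _ in range(20):
        s=1+im['k1']*(x*x+y*y); x,y=xd/s,yd/s
    return x,y
def p3(im,u,v,z=None):
    x,y=ray(im,u,v)
    if z is None: z=float(im['range_z'][int(round(v)),int(round(u))])
    c=np.array([x*z,-y*z,-z,1]); return (np.linalg.inv(im['world_to_cam'])@c)[:3]
def cloud(im):
    H,W=im['range_z'].shape; u,v=np.meshgrid(np.arange(W,dtype=float),np.arange(H,dtype=float))
    x,y=ray(im,u,v); z=im['range_z']; c=np.stack([x*z,-y*z,-z,np.ones_like(z)],-1)
    return (c@np.linalg.inv(im['world_to_cam']).T)[...,:3]
def proj(im,P):
    c=im['world_to_cam']@np.append(P,1); x=c[0]/-c[2]; y=-c[1]/-c[2]; s=1+im['k1']*(x*x+y*y)
    return im['fx']*x*s+im['cx'], im['fy']*y*s+im['cy']
def save(im,name,box=None,scale=1):
    c=im['color'][...,::-1]
    if box: c=c[box[1]:box[3],box[0]:box[2]]
    if scale!=1: c=cv2.resize(c,None,fx=scale,fy=scale,interpolation=cv2.INTER_CUBIC)
    cv2.imwrite('pics/'+name,c)
def onplane(im,u,v,axis,val):
    """point where pixel ray meets world plane axis=val"""
    a=p3(im,u,v,0.0);b=p3(im,u,v,1.0);t=(val-a[axis])/(b[axis]-a[axis]);return a+t*(b-a)
E
python3 - <<'E'
from h import *
for n in('scene','side','wrist'):
    im=grab(n); save(im,n+'0.png'); print(n,im['fx'],im['k1'],np.linalg.inv(im['world_to_cam']).round(3).tolist())
s=monitor.get_state(); print({k:np.round(v,4).tolist() for k,v in s.items()})
E
```

```text
pics
scene 569.7649732064347 0.037384088396214835 [[0.125, -0.713, 0.69, 1.438], [0.992, 0.085, -0.093, -0.124], [0.007, 0.696, 0.718, 1.097], [0.0, 0.0, 0.0, 1.0]]
side 570.7602857262308 -0.11277747631799409 [[-0.995, 0.052, -0.081, 0.355], [-0.095, -0.667, 0.739, 1.065], [-0.015, 0.743, 0.669, 1.027], [0.0, 0.0, 0.0, 1.0]]
wrist 335.3685115643358 -0.03562392979141177 [[0.33, 0.902, 0.28, 0.293], [-0.944, 0.315, 0.097, -0.586], [-0.0, -0.297, 0.955, 0.384], [0.0, 0.0, 0.0, 1.0]]
{'time': 0.15, 'joint_positions': [1.2481, 0.3216, -0.0701, 1.4514, 0.0226, 1.3708, -0.0569], 'qd': [-0.0027, -0.0025, 0.001, -0.0035, 0.0011, -0.0024, -0.0025], 'joint_torque': [-0.0004, -49.1797, -0.4047, -31.2876, -0.0639, 0.0404, 0.0001], 'position': [0.2146, -0.6131, 0.2218], 'tool_rot': [-3.0958, -0.5263, 0.0005], 'ft_force': [0.1743, -1.3151, 0.7461], 'torque': [-0.0704, -0.0048, 0.0092], 'grip_width': 0.9967}
```

View pics/scene0.png

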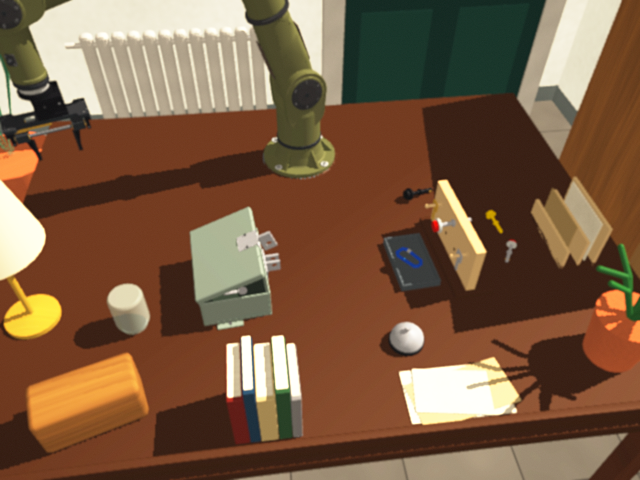

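View pics/side0.png

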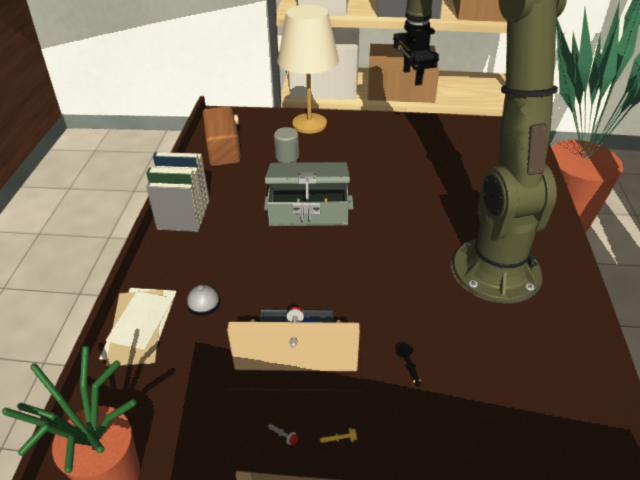

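View pics/wrist0.png

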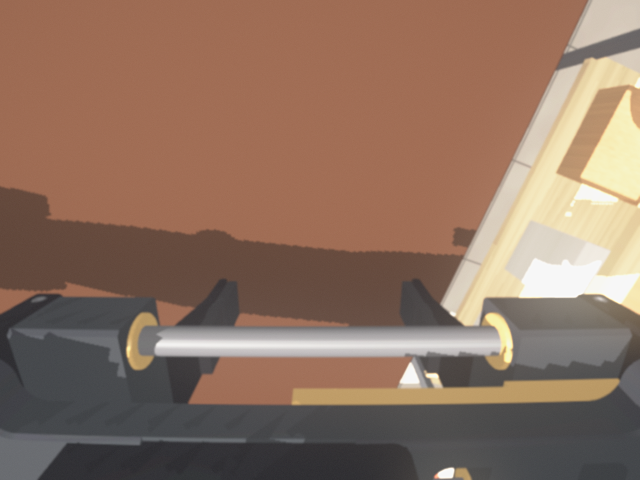

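Run:
```python
from h import *
a=load('scene'); b=load('side')
save(a,'c1.png',(370,160,540,300),4.5); save(a,'c2.png',(175,190,300,340),4); save(b,'c3.png',(210,290,380,460),3.5); save(b,'c4.png',(250,140,370,240),6)
```

```text
(no output)
```

View pics/c1.png

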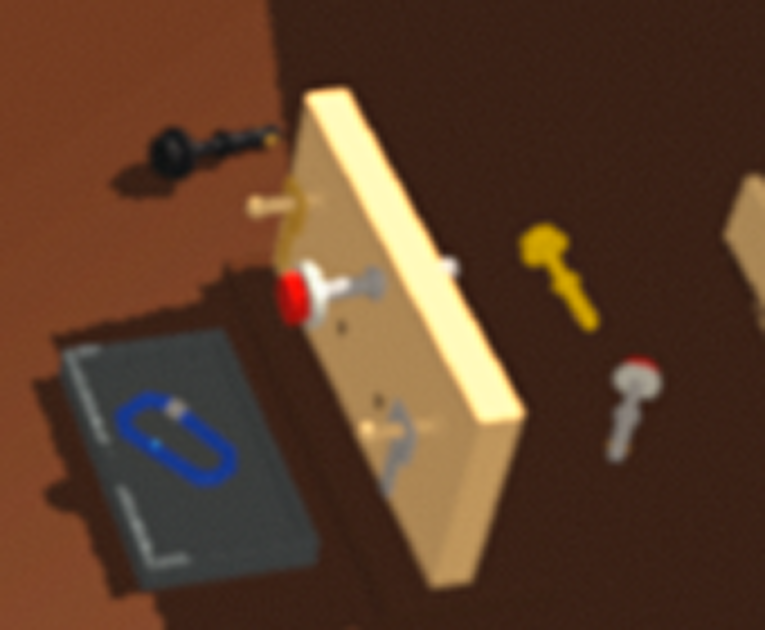

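View pics/c2.png

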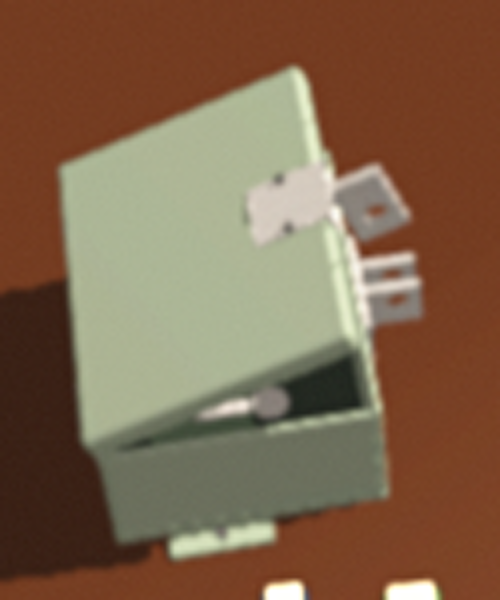

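View pics/c3.png

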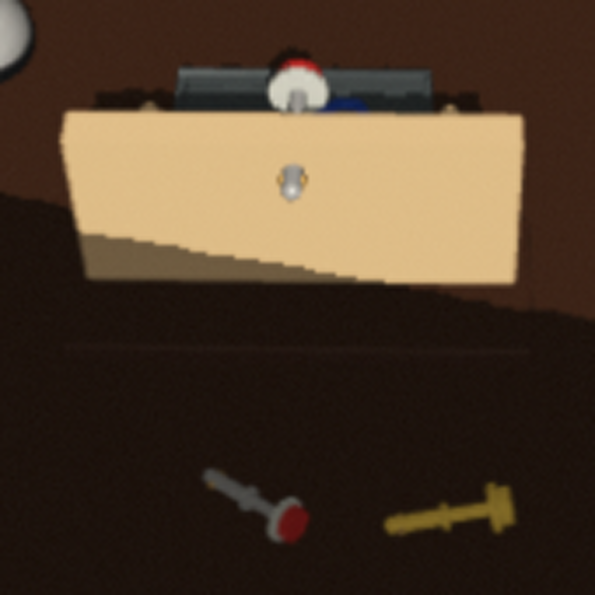

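View pics/c4.png

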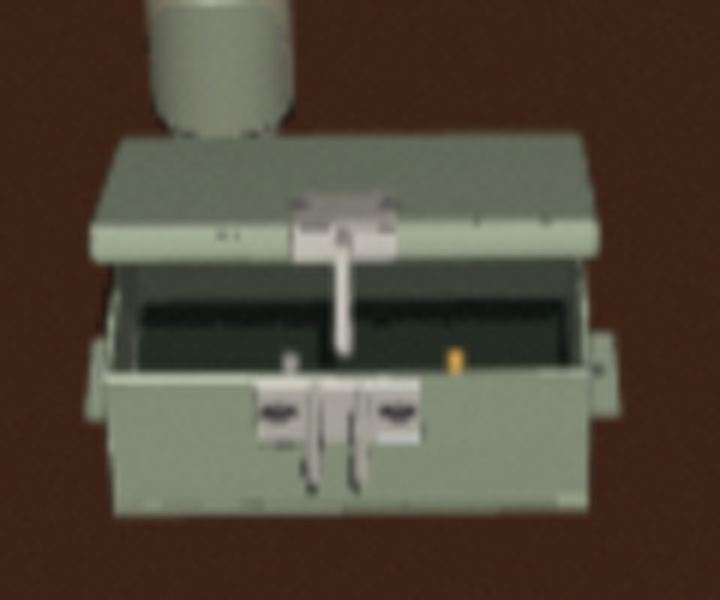

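The candidates in the scene image are:
- (437,226), steel with a red button, in the board
- (510,247), steel with a red button, loose
- (412,193), black
- (493,220), yellow

The one in the board is the pin. It is parked as described and is the larger of the two steel ones, which the crop confirms. The lid is ajar. The box front faces world +y and the pin tip points to +y. Next I measure.

Run:
```python
from h import *
a=load('scene'); b=load('side'); A=cloud(a);B=cloud(b)
def prt(t,im,pts):
    for u,v in pts: print(t,(u,v),p3(im,u,v).round(4), im['range_z'][v,u].round(3))
prt('table',a,[(300,300),(150,220),(340,220)]); prt('tableS',b,[(250,260),(380,260)])
# box front face in side: rows 205-222
m=B[205:222,270:346].reshape(-1,3); m=m[(m[:,2]>0.008)]
print('front', m.min(0),m.max(0), np.median(m,0)); 
q=np.polyfit(m[:,0],m[:,1],1); print('front line y=',q,'yaw',np.degrees(np.arctan(q[0])), np.std(m[:,1]-np.polyval(q,m[:,0])))
# lid plane in side and scene
for im,C,(u0,v0,u1,v1) in((b,B,(273,165,345,175)),(a,A,(205,230,235,290))):
    m=C[v0:v1,u0:u1].reshape(-1,3); m=m[m[:,2]>.05]; c=np.median(m,0); u,s,vt=np.linalg.svd(m-c,full_matrices=False); n=vt[2]*np.sign(vt[2,2]); print('lid',c,n,s,np.degrees(np.arccos(n[2])))
# board back face in side
m=B[325:368,240:350].reshape(-1,3); m=m[m[:,2]>.03]
q=np.polyfit(m[:,0],m[:,1],1); print('board back',q,np.degrees(np.arctan(q[0])),m.min(0),m.max(0), m.mean(0))
def px(im,C,d):pass
```

```text
table (300, 300) [ 0.5731 -0.0543 -0.0015] 1.392
table (150, 220) [ 0.2463 -0.4372  0.0013] 1.58
table (340, 220) [0.3079 0.0847 0.0014] 1.586
tableS (250, 260) [ 0.6372  0.0123 -0.0032] 1.49
tableS (380, 260) [ 2.993e-01 -1.130e-02 -1.000e-04] 1.478
front [ 0.354603   -0.15211672  0.00980868] [0.60418587 1.06466714 1.02716124] [ 0.49944426 -0.13387934  0.04593151]
front line y= [-0.01961432 -0.12111767] yaw -1.1236735950518337 0.0584511174729637
lid [ 0.50366913 -0.22208834  0.12684663] [ 0.0410657  -0.55608026  0.83011346] [3.26310767 1.53154284 0.20385146] 33.889605263522014
lid [ 0.53081738 -0.23394202  0.12152859] [-0.00700028 -0.98348247  0.180868  ] [3.70040414 1.52451696 0.81957119] 79.57967738253704
board back [-0.02989788  0.3765115 ] -1.7125120313567859 [0.354603   0.33599751 0.03001673] [0.59181666 1.06466714 1.02716124] [0.47355875 0.3623531  0.10479787]
```

```bash
cat >> h.py <<'E'
def roi(im,box):
    C=cloud(im); u0,v0,u1,v1=box; z=im['range_z'][v0:v1,u0:u1].ravel(); m=C[v0:v1,u0:u1].reshape(-1,3); return m[z>0.05]
def plane(m,it=6):
    k=np.ones(len(m),bool); rng=np.random.default_rng(0); best=0
    for _ in range(300):
        p=m[rng.choice(len(m),3,False)]; n=np.cross(p[1]-p[0],p[2]-p[0]); l=np.linalg.norm(n)
        if l<1e-9: continue
        d=abs((m-p[0])@(n/l))<.003
        if d.sum()>best: best=d.sum();k=d
    for _ in range(it):
        c=m[k].mean(0); vt=np.linalg.svd(m[k]-c,full_matrices=False)[2]; n=vt[2]; k=abs((m-c)@n)<.003
    return c,n*np.sign(n[np.argmax(abs(n))]),k
E
python3 - <<'E'
from h import *
a=load('scene'); b=load('side')
for t,im,bx in(('front',b,(270,203,346,223)),('lidS',b,(275,164,345,178)),('lidA',a,(200,225,255,290)),('endA',a,(205,290,265,320)),('boardback',b,(232,323,356,368)),('boardfront',a,(440,200,475,280))):
    m=roi(im,bx); c,n,k=plane(m); w=m[k]; print(t,c.round(4),n.round(4),k.mean().round(2),w.min(0).round(4),w.max(0).round(4))
E
```

```text
front [ 0.4991 -0.1356  0.0433] [-0.0892  0.9959 -0.0142] 0.65 [ 0.3976 -0.1473  0.0085] [ 0.6042 -0.1235  0.0805]
lidS [ 0.5009 -0.2141  0.1297] [ 0.0303 -0.3473  0.9373] 0.99 [ 0.4041 -0.293   0.1002] [ 0.6063 -0.1423  0.1588]
lidA [ 0.5234 -0.2194  0.1277] [ 0.0329 -0.3488  0.9366] 0.84 [ 0.4001 -0.2834  0.1001] [ 0.6194 -0.1501  0.1577]
endA [ 0.6148 -0.2091  0.0498] [ 0.9957  0.0913 -0.015 ] 0.73 [ 0.6051 -0.2798 -0.005 ] [ 0.624  -0.1389  0.1203]
boardback [0.4768 0.3597 0.0921] [-0.0737  0.9973  0.0055] 0.82 [0.3499 0.3479 0.0241] [0.6049 0.3716 0.1548]
boardfront [0.5078 0.3404 0.0921] [-0.0713  0.9974 -0.0023] 0.54 [0.38   0.3293 0.0134] [0.6095 0.3504 0.155 ]
```

```bash
cat >> h.py <<'E'
from scipy.spatial.transform import Rotation as R
def st():
    s=monitor.get_state(); return s,np.array(s['position']),R.from_rotvec(s['tool_rot'])
def plan(target,yaw=None):
    """world target of TCP; yaw= desired azimuth of tool x in deg (tool down). prints shift in present tool axes and turn rotvec in tool axes"""
    s,p,r=st(); d=r.inv().apply(np.array(target)-p)
    x=r.as_matrix()[:,0]; print('t',round(s['time'],2),'pos',p.round(4),'yawx',np.degrees(np.arctan2(x[1],x[0])).round(2),'tilt',np.degrees(np.arccos(-r.as_matrix()[2,2])).round(2),'F',np.round(s['ft_force'],2),'w',round(s['grip_width']*87,1))
    print('shift',d.round(4), 'q',np.round(s['joint_positions'],2))
    if yaw is not None:
        c,sn=np.cos(np.radians(yaw)),np.sin(np.radians(yaw)); G=np.array([[c,sn,0],[sn,-c,0],[0,0,-1]]).T
        rv=(r.inv()*R.from_matrix(G)).as_rotvec(degrees=True); print('turn(tool)',rv.round(2)); print('shift after turn',G.T@(np.array(target)-p))
E
python3 - <<'E'
from h import *
plan([.501,-.176,.25],95)
E
```

```text
t 0.15 pos [ 0.2146 -0.6131  0.2218] yawx 19.3 tilt 0.08 F [ 0.17 -1.32  0.75] w 86.7
shift [ 0.4147 -0.318  -0.0278] q [ 1.25  0.32 -0.07  1.45  0.02  1.37 -0.06]
turn(tool) [-7.00e-02 -5.00e-02 -7.57e+01]
shift after turn [ 0.41049678  0.32338454 -0.02824827]
```

```bash
python3 -m pendant '[[[0,0,0],[0.03,-0.04,-0.007],1],[[0,0,0],[0.045,-0.04,-0.007],1],[[0,0,0],[0.045,-0.04,-0.007],1],[[0,0,0],[0.045,-0.04,-0.007],1],[[0,0,0],[0.045,-0.04,0],1],[[0,0,0],[0.045,-0.04,0],1],[[0,0,0],[0.045,-0.04,0],1],[[0,0,0],[0.045,-0.038,0],1]]' 20
python3 - <<'E'
from h import *
plan([.501,-.176,.25],95)
E
```

```text
time: 1.15
position: [0.4358, -0.1975, 0.2506]
tool_rot: [3.096, 0.526, 0.0]
ft_force: [0.8, -0.9, -0.3]
grip_width: 0.173
t 1.15 pos [ 0.4358 -0.1975  0.2506] yawx 19.29 tilt 0.04 F [ 0.79 -0.88 -0.27] w 15.0
shift [0.0686 0.0013 0.0006] q [ 0.84 -0.04 -0.45  1.8  -0.02  1.38 -0.84]
turn(tool) [ 3.000e-02  3.000e-02 -7.571e+01]
shift after turn [0.01570765 0.06680538 0.00055683]
```

```bash
python3 -m pendant '[[[0,0,0],[0.06,0,0],1],[[0,0,-10.7],[0,0,0],1],[[0,0,-10.7],[0,0,0],1],[[0,0,-10.7],[0,0,0],1],[[0,0,-10.7],[0,0,0],1],[[0,0,-10.7],[0,0,0],1],[[0,0,-10.7],[0,0,0],1],[[0,0,-10.7],[0,0,0],1]]'
python3 - <<'E'
from h import *
plan([.501,-.176,.17],95); save(grab('wrist'),'w1.png')
E
```

```text
time: 2.15
position: [0.4917, -0.1795, 0.2502]
tool_rot: [-2.131, -2.308, 0.001]
ft_force: [-0.2, 0.7, 0.1]
grip_width: 0.003
t 2.15 pos [ 0.4917 -0.1795  0.2502] yawx 94.55 tilt 0.03 F [-0.2   0.73  0.07] w 0.3
shift [0.0027 0.0096 0.0802] q [ 0.83  0.07 -0.55  1.7   0.04  1.38  0.35]
turn(tool) [-0.03 -0.01 -0.45]
shift after turn [0.0026263  0.00957023 0.08024562]
```

View pics/w1.png

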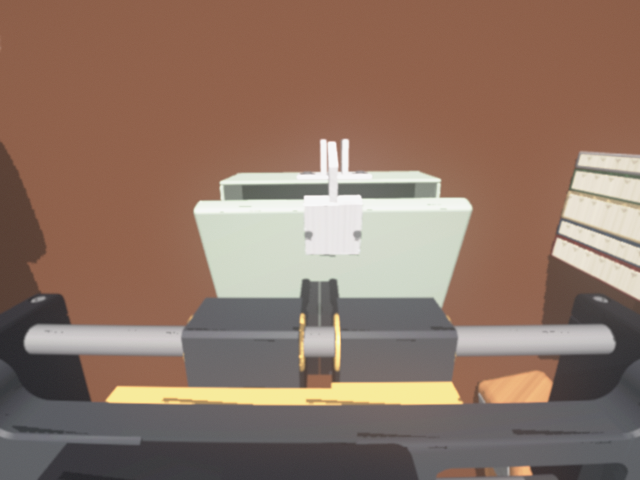

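```bash
python3 -m pendant '[[[0,0,0],[-0.008,0.008,0.045],1],[[0,0,0],[0,0,0.04],1],[[0,0,0],[0,0,0.015],1],[[0,0,0],[0,0,0.01],1],[[0,0,0],[0,0,0.01],1],[[0,0,0],[0,0,0.008],1],[[0,0,0],[0,0,0.008],1],[[0,0,0],[0,0,0.006],1]]'
python3 -m pendant '[[[0,0,0],[0,0,0.003],1],[[0,0,0],[0,0,0.002],1],[[0,0,0],[0,0,0.002],1],[[0,0,0],[0,0,0.001],1]]'
```

```text
time: 3.2
position: [0.5008, -0.1866, 0.1084]
tool_rot: [2.138, 2.301, 0.001]
ft_force: [-0.1, 1.5, 3.3]
grip_width: 0.003
time: 3.7
position: [0.5004, -0.1869, 0.1004]
tool_rot: [-2.138, -2.301, 0.0]
ft_force: [-0.5, 1.1, 2.1]
grip_width: 0.005
```

```bash
python3 -m pendant '[[[0,0,0],[0,0,0.001],1],[[0,0,0],[0,0,0.001],1],[[0,0,0],[0,0,0],1]]'
python3 -m pendant '[[[0,0,0],[0,0,0.001],1],[[0,0,0],[0,0,0.0],1]]'
```

```text
time: 4.08
position: [0.5004, -0.1869, 0.0994]
tool_rot: [-2.139, -2.301, 0.001]
ft_force: [-2.7, 2.8, 8.1]
grip_width: 0.007
time: 4.32
position: [0.5004, -0.187, 0.0994]
tool_rot: [2.139, 2.301, -0.002]
ft_force: [-5.4, 3.8, 14.0]
grip_width: 0.002
```

```bash
python3 -m pendant '[[[0,0,0],[0,0,-0.02],1],[[0,0,0],[0,0,-0.04],1],[[0,0,0],[0.01,0,-0.03],1],[[0,0,0],[0,0,0],1]]'
python3 - <<'E'
from h import *
plan([.501,-.176,.17],95); w=grab('wrist'); save(w,'w2.png'); save(w,'w2c.png',(240,60,420,200),4.4)
b=grab('side');save(b,'s2c.png',(250,140,370,240),6); grab('scene')
E
```

```text
time: 4.82
position: [0.5011, -0.1775, 0.1897]
tool_rot: [2.135, 2.298, 0.001]
ft_force: [-0.5, -0.8, 0.3]
grip_width: -0.001
t 4.83 pos [ 0.5011 -0.1775  0.1897] yawx 94.22 tilt 0.28 F [-0.53 -0.75  0.26] w -0.1
shift [ 0.0016 -0.0001  0.0197] q [ 0.81  0.12 -0.56  1.78  0.07  1.26  0.31]
turn(tool) [ 0.21  0.19 -0.78]
shift after turn [ 1.48713637e-03 -1.20661351e-05  1.97335620e-02]
```

View pics/w2c.png

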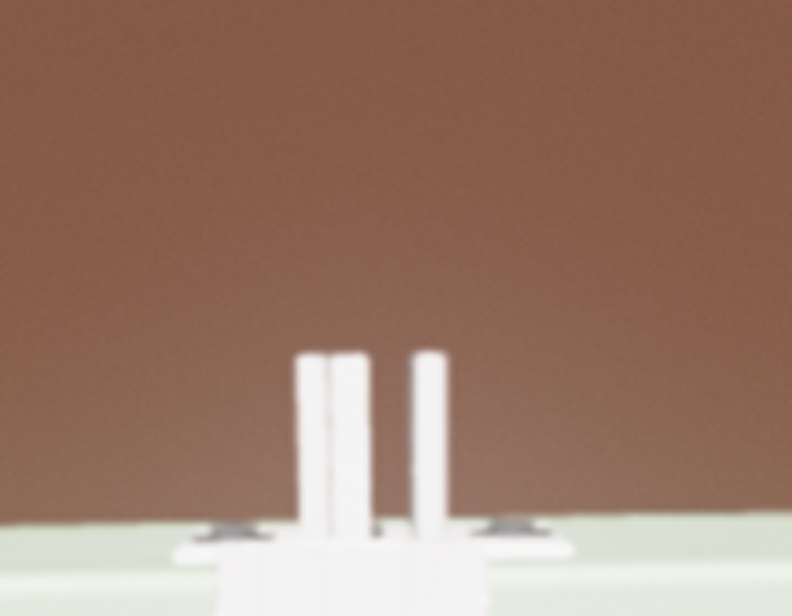

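View pics/s2c.png

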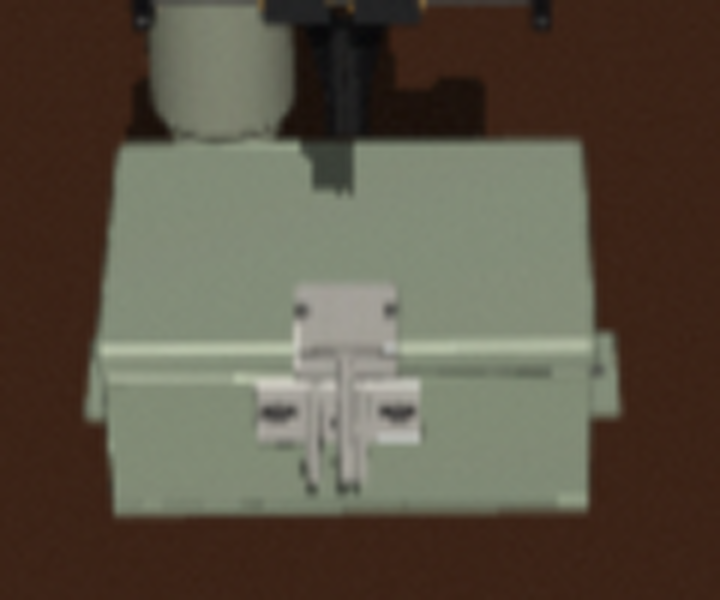

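Run:
```python
from h import *
w=load('wrist'); g=lambda u,v:(240+u/4.4,60+v/4.4)
xb=np.array([.0905,-.996]); yb=np.array([.996,.0905]); O=np.array([.505,-.2154])
def f(t,im,u,v,z):
    p=onplane(im,u,v,2,z); q=p[:2]-O; print(t,p.round(4),'box',(q@xb).round(4),(q@yb).round(4))
for t,u,v,z in(('earL out tip',297,352,.079),('earR out tip',447,350,.079),('earR in',413,352,.079),('tongue L',331,354,.098),('tongue R',370,354,.098),('earR out base',450,520,.079),('tongueR base',371,530,.098),('tongueL base',330,530,.098)):
    f(t,w,*g(u,v),z)
b=load('side');s=grab and load('scene')
h=lambda u,v:(250+u/6,140+v/6)
print('side')
for t,u,v,z in(('ear far(+) top',305,380,.079),('ear near outer top',367,382,.079),('ear + tip',307,490,.06),('boxcorner L top lid front',100,350,.099),('R',592,345,.099),('plateL',257,380,.079),('plateR',420,380,.079),('tongueL',335,350,.098),('tongueR',353,350,.098)):
    f(t,b,*h(u,v),z)
# box refit on shut lid
for n,im,bx in(('front',b,(272,208,346,222)),('top',s,(195,230,250,290)),('end',s,(205,290,265,320))):
    m=roi(im,bx); c,nn,k=plane(m); wv=m[k]; print(n,c.round(4),nn.round(4),k.mean().round(2),((wv[:,:2]-O)@np.stack([xb,yb],1)).min(0).round(4),((wv[:,:2]-O)@np.stack([xb,yb],1)).max(0).round(4))
m=roi(w,(210,200,460,280)); c,nn,k=plane(m); print('wrist top',c,nn,k.mean())
save(s,'a2c.png',(175,190,300,340),4)
```

```text
earL out tip [ 0.4877 -0.099   0.079 ] box -0.1175 -0.0067
earR out tip [ 0.5142 -0.0967  0.079 ] box -0.1174 0.0199
earR in [ 0.5082 -0.0975  0.079 ] box -0.1171 0.0139
tongue L [ 0.4939 -0.0987  0.098 ] box -0.1172 -0.0005
tongue R [ 0.5003 -0.0982  0.098 ] box -0.1171 0.0059
earR out base [ 0.5175 -0.1265  0.079 ] box -0.0874 0.0205
tongueR base [ 0.5027 -0.1271  0.098 ] box -0.0882 0.0057
tongueL base [ 0.4957 -0.1276  0.098 ] box -0.0883 -0.0013
side
ear far(+) top [ 0.517  -0.1316  0.079 ] box -0.0824 0.0196
ear near outer top [ 0.4892 -0.1322  0.079 ] box -0.0843 -0.0082
ear + tip [ 0.5107 -0.078   0.06  ] box -0.1363 0.0181
boxcorner L top lid front [ 0.6068 -0.1209  0.099 ] box -0.0849 0.11
R [ 0.3896 -0.1409  0.099 ] box -0.0846 -0.1082
plateL [ 0.5385 -0.1299  0.079 ] box -0.0821 0.0411
plateR [ 0.4657 -0.1355  0.079 ] box -0.0832 -0.0319
tongueL [ 0.5029 -0.1299  0.098 ] box -0.0853 0.0057
tongueR [ 0.495  -0.1305  0.098 ] box -0.0854 -0.0023
front [ 0.4962 -0.1362  0.0368] [-0.0947  0.9934 -0.0641] 0.65 [-0.0847 -0.1005] [-0.0752  0.1012]
top [ 0.51   -0.2311  0.0991] [-7.e-04  4.e-04  1.e+00] 0.84 [-0.0581 -0.1119] [0.0801 0.1078]
end [ 0.6145 -0.2061  0.053 ] [ 0.996   0.0881 -0.0149] 0.81 [-0.0672  0.1062] [0.0744 0.1135]
wrist top [ 0.51397971 -0.17266894  0.09945553] [ 0.00208228 -0.0060565   0.99997949] 0.9910212680577849
```

View pics/a2c.png

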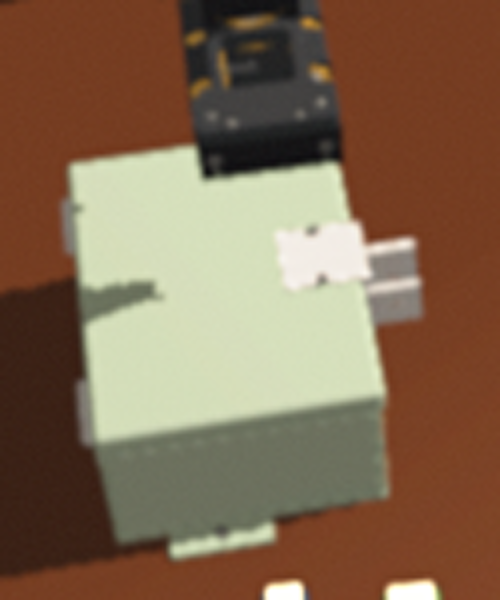

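View pics/w2.png

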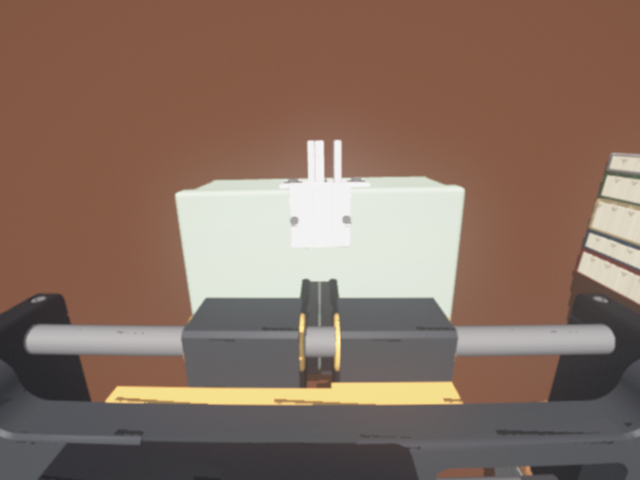

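```bash
python3 -m pendant '[[[0,0,0],[0.04,0,-0.035],1],[[0,0,0],[0.06,0.004,-0.025],0.3],[[0,0,0],[0.06,0.004,0],0.3],[[0,0,0],[0.06,0.004,0],0.3],[[0,0,0],[0.06,0.004,0],0.3],[[0,0,0],[0.06,0,0],0.3],[[0,0,0],[0.06,0,0],0.3],[[0,0,0],[0.05,0,0],0.3]]'
python3 -m pendant '[[[0,0,-10.7],[0,0,0],0.3],[[0,0,-10.7],[0,0,0],0.3],[[0,0,-10.7],[0,0,0],0.3],[[0,0,-10.7],[0,0,0],0.3],[[0,0,-10.7],[0,0,0],0.3],[[0,0,-10.7],[0,0,0],0.3],[[0,0,-10.7],[0,0,0],0.3],[[0,0,-10.7],[0,0,0],0.3]]'
python3 - <<'E'
from h import *
plan([.481,.293,.22],184.2); w=grab('wrist'); save(w,'w3.png')
E
```

```text
time: 5.98
position: [0.4821, 0.272, 0.2451]
tool_rot: [-2.138, -2.301, 0.003]
ft_force: [0.8, 0.9, -0.6]
grip_width: 0.354
time: 6.98
position: [0.4826, 0.2696, 0.2448]
tool_rot: [0.003, -3.139, 0.001]
ft_force: [-0.6, 0.2, -0.5]
grip_width: 0.347
t 6.97 pos [0.4826 0.2696 0.2448] yawx -179.89 tilt 0.14 F [-0.62  0.18 -0.49] w 30.2
shift [0.0015 0.0235 0.0248] q [ 0.46  0.28 -1.19  1.63  0.26  1.41  0.81]
turn(tool) [-0.05 -0.13 -4.09]
shift after turn [-9.48986326e-05  2.34843901e-02  2.48236509e-02]
```

View pics/w3.png

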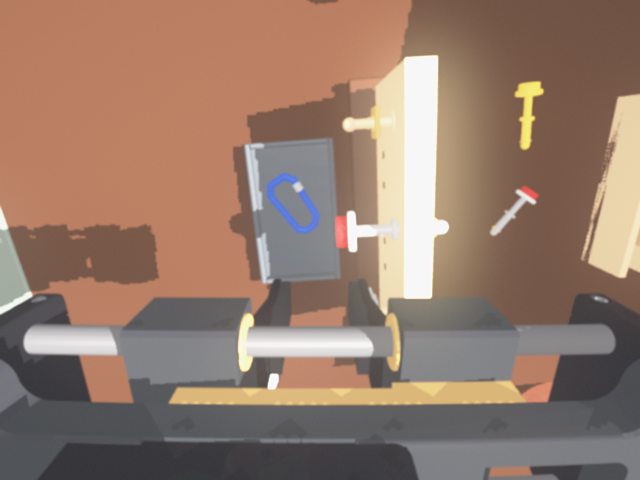

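Run:
```python
from h import *
w=load('wrist'); save(w,'w3c.png',(320,190,460,270),5.7)
```

```text
(no output)
```

View pics/w3c.png

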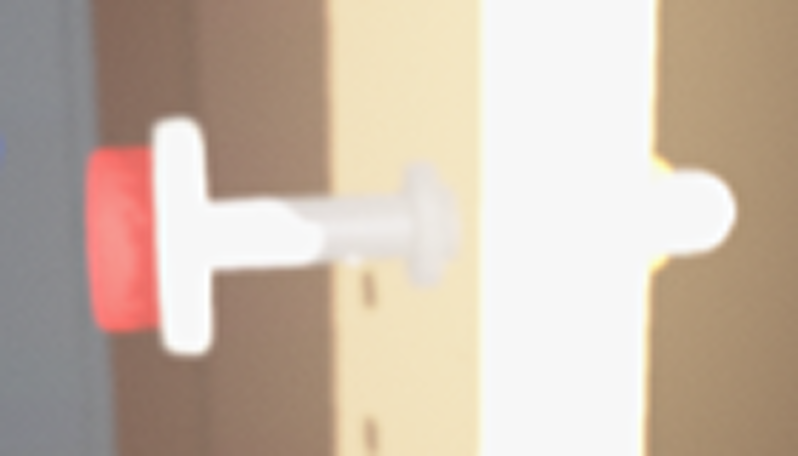

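Run:
```python
from h import *
w=load('wrist'); g=lambda u,v:(320+u/5.7,190+v/5.7)
C=cloud(w)
for t,u,v in(('flange',183,180),('flange',180,236),('flange',183,300),('button',125,200),('button',125,240),('button',100,240),('neck',260,235),('neck2',350,230),('collar',430,220),('collar',430,190),('boardtop',560,300),('boardtop',560,100),('nose',690,212)):
    U,V=g(u,v); U,V=int(round(U)),int(round(V)); print(t,(U,V),C[V,U].round(4), w['range_z'][V,U].round(4))
m=roi(w,(408,70,430,290)); c,n,k=plane(m); print('btop',c,n,m[k].min(0),m[k].max(0))
for t,u,v,z in(('button face',88,240,.122),('flange back',155,236,.122),('flange front',208,236,.122),('collar front',458,222,.125),('noseTip',737,212,.128),('board front top',480,222,.15),('board back top',655,222,.15),('flange side-',180,118,.122),('flange side+',187,354,.122),('button side-',120,150,.122),('button side+',125,331,.122),('shank-',690,170,.127),('shank+',690,255,.127)):
    print(t,onplane(w,*g(u,v),2,z).round(4))
```

```text
flange (352, 222) [0.4688 0.2963 0.1357] 0.279
flange (352, 231) [0.4758 0.2963 0.1384] 0.2785
flange (352, 243) [0.4867 0.2967 0.1371] 0.2829
button (342, 225) [0.4724 0.2883 0.1315] 0.2841
button (342, 232) [0.4778 0.2883 0.1345] 0.2828
button (338, 232) [0.4778 0.2849 0.1344] 0.2829
neck (366, 231) [0.4788 0.3095 0.1275] 0.2898
neck2 (381, 230) [0.4776 0.3223 0.1284] 0.2885
collar (395, 229) [0.4753 0.3331 0.1337] 0.2828
collar (395, 223) [0.471  0.3336 0.13  ] 0.2851
boardtop (418, 243) [0.483  0.3491 0.1486] 0.2708
boardtop (418, 208) [0.4538 0.346  0.1507] 0.2602
nose (441, 227) [0.4738 0.3725 0.1322] 0.2836
btop [0.43441044 0.34499598 0.15001722] [5.29408888e-04 5.74321013e-03 9.99983367e-01] [0.35536312 0.33101179 0.14750586] [0.52360967 0.3616267  0.15229686]
button face [0.4813 0.2833 0.122 ]
flange back [0.4807 0.2937 0.122 ]
flange front [0.4807 0.3019 0.122 ]
collar front [0.4775 0.3398 0.125 ]
noseTip [0.475  0.3814 0.128 ]
board front top [0.4709 0.3366 0.15  ]
board back top [0.4708 0.3612 0.15  ]
flange side- [0.4621 0.297  0.122 ]
flange side+ [0.4999 0.2992 0.122 ]
button side- [0.4671 0.288  0.122 ]
button side+ [0.4961 0.2894 0.122 ]
shank- [0.4688 0.3739 0.127 ]
shank+ [0.4821 0.3753 0.127 ]
```

```bash
python3 -m pendant '[[[0,0,-4],[0,0,0],0.3],[[0,0,0],[0,0.02,0.03],0.3],[[-3.5,0,0],[0,0,0.03],0.3],[[0,0,0],[0,0,0],0.3]]'
python3 - <<'E'
from h import *
plan([.481,.292,.1295],184); w=grab('wrist'); save(w,'w4.png'); b=grab('side'); save(b,'s4.png',(210,270,380,390),4.5)
E
```

```text
time: 7.52
position: [0.4804, 0.2876, 0.1833]
tool_rot: [0.097, -3.131, -0.09]
ft_force: [-0.3, 0.4, 0.3]
grip_width: 0.35
t 7.53 pos [0.4804 0.2876 0.1833] yawx -176.43 tilt 3.33 F [-0.3   0.44  0.29] w 30.4
shift [-0.0012  0.0012  0.054 ] q [ 0.45  0.34 -1.19  1.72  0.28  1.27  0.84]
turn(tool) [ 3.32 -0.31 -0.44]
shift after turn [-0.00088457  0.00430219  0.05380999]
```

View pics/w4.png

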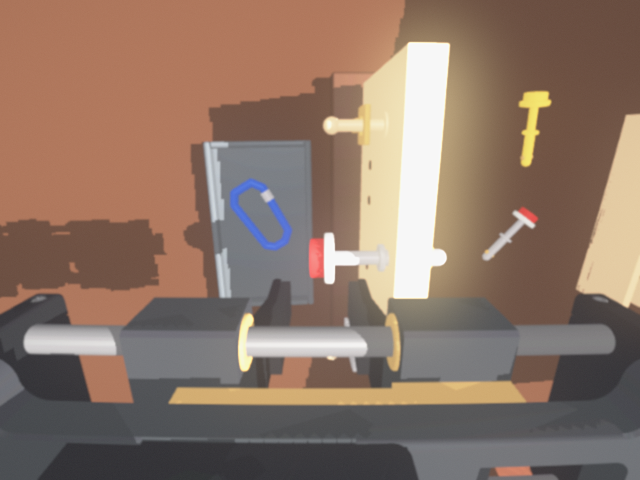

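View pics/s4.png

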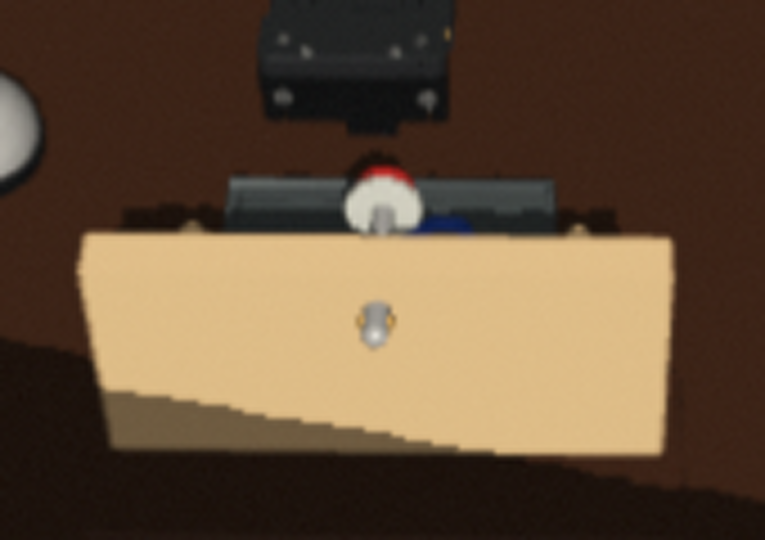

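Run:
```python
from h import *
w=load('wrist'); save(w,'w4c.png',(290,215,460,300),4.7)
C=cloud(w); 
def top(u0,u1,v0,v1):
    m=C[v0:v1,u0:u1].reshape(-1,3); zt=np.percentile(m[:,2],95); k=m[:,2]>zt-.0015; return m[k].mean(0).round(4), zt.round(4)
for t,b,r in(('button',(313,321,240,276),.014),('flange',(326,332,235,282),.018),('neck',(340,350,246,270),.005),('neck2',(355,370,246,270),.005),('collar',(378,386,246,272),.01),('nose',(432,442,246,268),.006)):
    c,z=top(*b); print(t,c,'axis z',z-r)
_,p,r=st(); print(r.as_matrix().round(3))
```

```text
button [0.4786 0.288  0.1403] axis z 0.1214
flange [0.4781 0.2953 0.1451] axis z 0.1218
neck [0.4784 0.3076 0.1297] axis z 0.12279999999999999
neck2 [0.4771 0.3198 0.1319] axis z 0.1237
collar [0.4754 0.3315 0.14  ] axis z 0.1241
nose [0.4738 0.3705 0.1347] axis z 0.1267
[[-0.998 -0.064 -0.005]
 [-0.064  0.996  0.06 ]
 [ 0.001  0.06  -0.998]]
```

View pics/w4c.png

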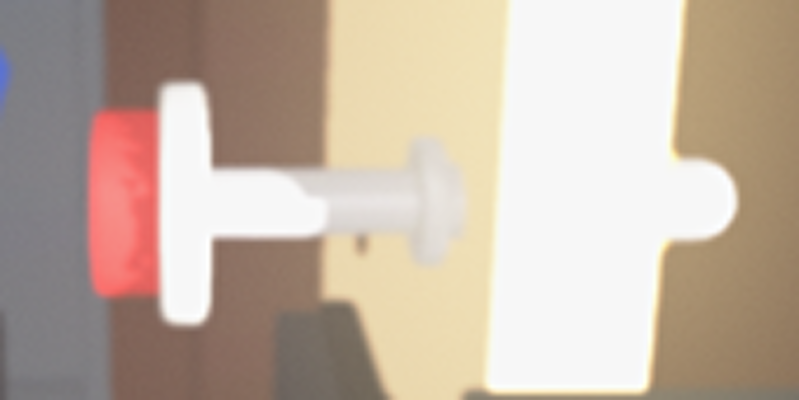

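Run:
```python
from h import *
w=load('wrist'); g=lambda u,v:(290+u/4.7,215+v/4.7)
for t,u,v,z in(('button face',89,204,.130),('flange back',160,204,.1325),('flange front',211,204,.1325),('fl side-',185,83,.1215),('fl side+',185,325,.1215),('bu-',125,110,.121),('bu+',125,296,.121)): print(t,onplane(w,*g(u,v),2,z).round(4))
plan([.481,.2915,.1295])
```

```text
button face [0.4786 0.2832 0.13  ]
flange back [0.4773 0.2933 0.1325]
flange front [0.477  0.3006 0.1325]
fl side- [0.4621 0.2968 0.1215]
fl side+ [0.5009 0.2995 0.1215]
bu- [0.4668 0.2882 0.121 ]
bu+ [0.4966 0.2899 0.121 ]
t 7.62 pos [0.4818 0.2899 0.1866] yawx -176.34 tilt 3.45 F [-0.35  0.39 -0.15] w 30.5
shift [ 0.0007 -0.0018  0.0571] q [ 0.45  0.34 -1.19  1.72  0.28  1.27  0.84]
```

```bash
python3 -m pendant '[[[0,0,0],[0,0,0.02],0.3],[[0,0,0],[0,0,0],0.3],[[0,0,0],[0,0,0],0.3]]'
python3 - <<'E'
from h import *
for _ in range(4): plan([.4815,.292,.1295]); w=grab('wrist')
E
```

```text
time: 8.0
position: [0.4814, 0.2921, 0.1667]
tool_rot: [0.104, -3.136, -0.096]
ft_force: [-0.1, 0.2, 0.2]
grip_width: 0.353
t 8.0 pos [0.4814 0.2921 0.1667] yawx -176.19 tilt 3.5 F [-0.07  0.17  0.22] w 30.7
shift [-0.0001 -0.0024  0.0372] q [ 0.43  0.36 -1.18  1.74  0.3   1.23  0.83]
t 8.05 pos [0.4815 0.2921 0.167 ] yawx -176.19 tilt 3.51 F [ 0.89  0.02 -0.14] w 30.5
shift [ 0.     -0.0024  0.0374] q [ 0.43  0.36 -1.18  1.74  0.3   1.23  0.83]
t 8.1 pos [0.4816 0.2921 0.167 ] yawx -176.2 tilt 3.51 F [0.24 0.2  0.33] w 30.3
shift [ 0.0001 -0.0024  0.0375] q [ 0.44  0.36 -1.18  1.74  0.3   1.23  0.83]
t 8.15 pos [0.4816 0.292  0.167 ] yawx -176.2 tilt 3.51 F [ 0.13 -0.03 -0.27] w 30.1
shift [ 0.0001 -0.0023  0.0374] q [ 0.44  0.36 -1.18  1.74  0.3   1.23  0.83]
```

Just settling. I descend and check for contact.

```bash
python3 -m pendant '[[[0,0,0],[0,-0.0025,0.02],0.3],[[0,0,0],[0,0,0.01],0.3],[[0,0,0],[0,0,0.005],0.3],[[0,0,0],[0,0,0.0025],0.3],[[0,0,0],[0,0,0],0.3]]'
python3 - <<'E'
from h import *
plan([.4815,.292,.1295]); w=grab('wrist'); save(w,'w5.png',(220,230,460,400),3.3)
b=grab('side'); save(b,'s5.png',(210,270,380,390),4.5)
E
```

```text
time: 8.82
position: [0.4814, 0.2918, 0.129]
tool_rot: [0.104, -3.136, -0.096]
ft_force: [-0.1, -0.5, -0.9]
grip_width: 0.352
t 8.82 pos [0.4814 0.2918 0.129 ] yawx -176.19 tilt 3.51 F [-0.14 -0.53 -0.87] w 30.6
shift [-0.0001  0.0002 -0.0005] q [ 0.4   0.4  -1.15  1.78  0.34  1.17  0.8 ]
```

View pics/w5.png

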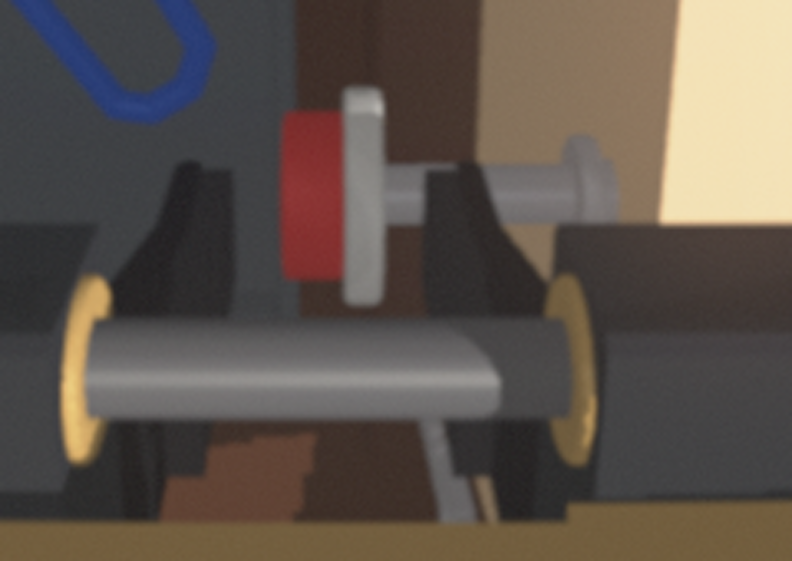

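View pics/s5.png

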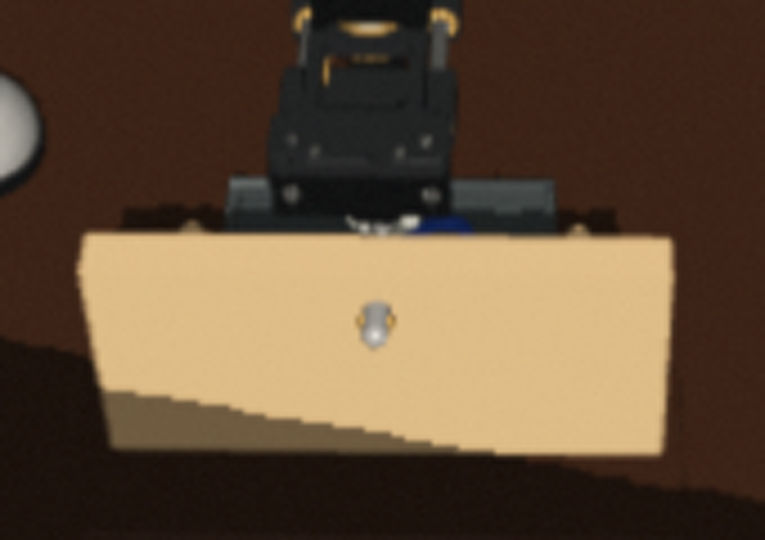

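```bash
python3 -m pendant '[[[0,0,0],[0,0,0],0.6],[[0,0,0],[0,0,0],0.7],[[0,0,0],[0,0,0],0.8],[[0,0,0],[0,0,0],1],[[0,0,0],[0,0,0],1]]' 20
python3 - <<'E'
from h import *
plan([.4815,.292,.1295]); w=grab('wrist'); save(w,'w6.png',(220,230,460,400),3.3)
b=grab('side'); save(b,'s6.png',(280,325,310,355),20)
E
```

```text
time: 9.55
position: [0.4813, 0.292, 0.129]
tool_rot: [0.104, -3.136, -0.097]
ft_force: [-0.0, 2.1, -0.4]
grip_width: 0.124
t 9.55 pos [0.4813 0.292  0.129 ] yawx -176.18 tilt 3.53 F [-0.02  2.05 -0.39] w 10.8
shift [-0.0002  0.     -0.0005] q [ 0.4   0.4  -1.15  1.78  0.34  1.17  0.8 ]
```

View pics/w6.png

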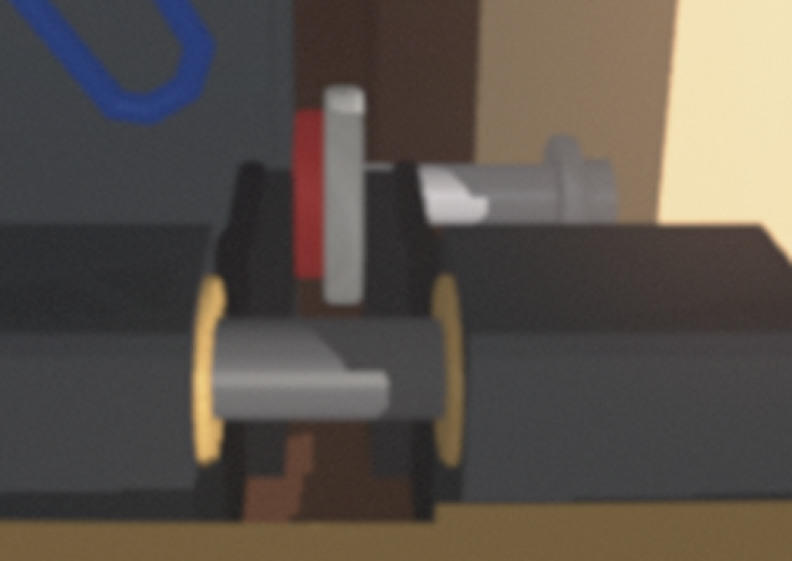

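View pics/s6.png

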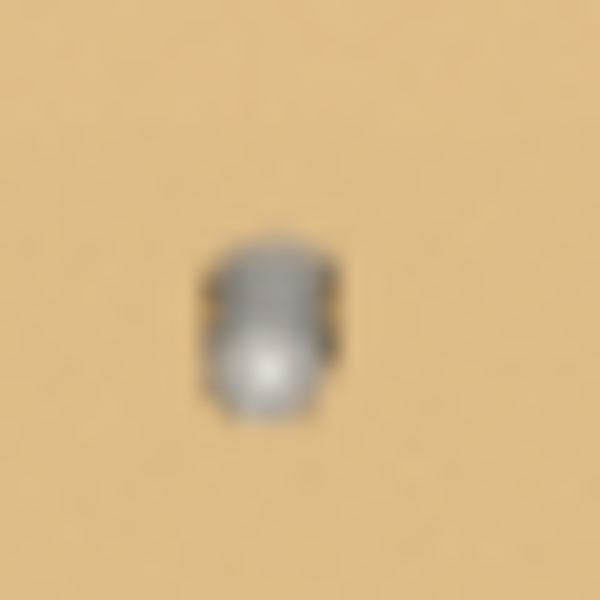

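```bash
python3 -m pendant '[[[0,0,0],[0,0,0],1],[[0,0,0],[0,-0.002,0],1],[[0,0,0],[0,-0.003,0],1],[[0,0,0],[0,-0.004,0],1]]' 30; python3 -m pendant '[[[0,0,0],[0,-0.006,0],1],[[0,0,0],[0,-0.008,0],1],[[0,0,0],[0,-0.008,0],1],[[0,0,0],[0,0,0],1]]'
python3 - <<'E'
from h import *
plan([.4815,.292,.1295]); w=grab('wrist'); save(w,'w7.png',(220,200,460,370),3.3)
E
```

```text
time: 10.15
position: [0.4817, 0.2844, 0.1288]
tool_rot: [0.106, -3.137, -0.101]
ft_force: [-0.3, 5.9, -1.8]
grip_width: 0.124
time: 10.65
position: [0.4838, 0.2585, 0.1266]
tool_rot: [0.101, -3.136, -0.091]
ft_force: [0.2, -0.7, -0.7]
grip_width: 0.116
t 10.65 pos [0.4838 0.2585 0.1266] yawx -176.31 tilt 3.34 F [ 0.21 -0.71 -0.67] w 10.1
shift [ 0.0001  0.0337 -0.0009] q [ 0.49  0.37 -1.17  1.82  0.32  1.16  0.87]
```

View pics/w7.png

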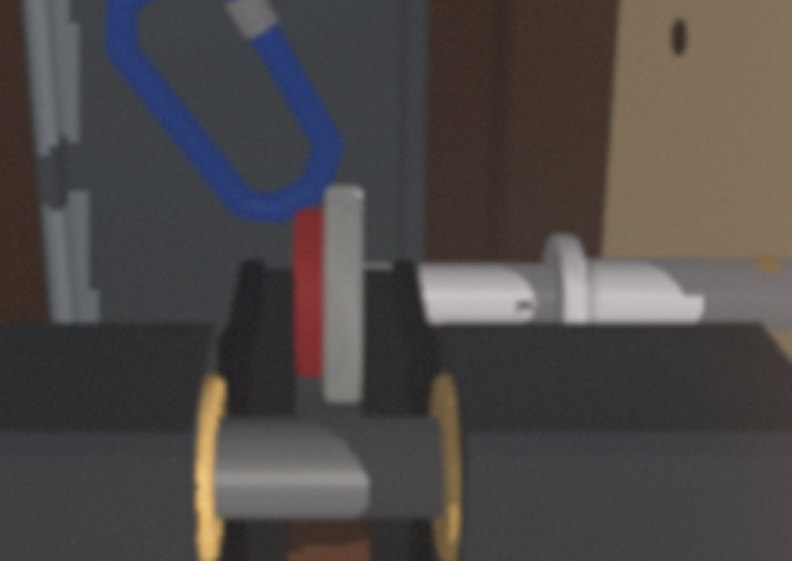

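```bash
python3 -m pendant '[[[0,0,0],[0,-0.01,0],1],[[0,0,0],[0,-0.015,0],1],[[0,0,0],[0,-0.02,0],1],[[0,0,0],[0,-0.02,-0.02],1],[[0,0,0],[0,-0.02,-0.03],1],[[0,0,0],[0,0,-0.03],1],[[0,0,0],[0,0,0],1]]'
python3 - <<'E'
from h import *
plan([.4815,.292,.1295]); w=grab('wrist'); save(w,'w8.png')
E
```

```text
time: 11.58
position: [0.491, 0.1704, 0.2035]
tool_rot: [-0.101, 3.137, 0.094]
ft_force: [-0.3, -0.3, -1.8]
grip_width: 0.118
t 11.57 pos [0.491  0.1704 0.2035] yawx -176.32 tilt 3.44 F [-0.28 -0.3  -1.84] w 10.3
shift [0.0019 0.1173 0.0811] q [ 0.82  0.2  -1.27  1.78  0.14  1.28  1.15]
```

View pics/w8.png

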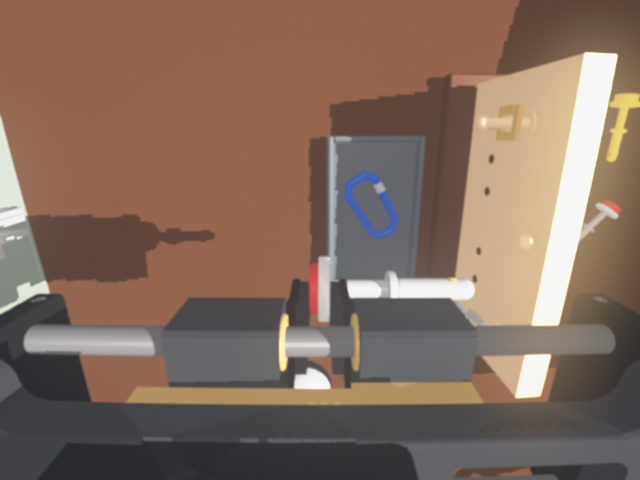

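```bash
python3 -m pendant '[[[3.4,0,0],[0,-0.03,0],1],[[0,0,0],[0,-0.05,0],1],[[0,0,0],[0,-0.05,0],1],[[0,0,5],[0,-0.05,0],1],[[0,0,5],[0,-0.05,0],1],[[0,0,10],[0,-0.03,0],1],[[0,0,10],[0,0,0],1],[[0,0,10],[0,0,0],1]]'
python3 - <<'E'
from h import *
plan([.403,-.121,.2],95.2)
E
```

```text
time: 12.62
position: [0.4958, -0.0886, 0.1978]
tool_rot: [-0.985, -2.98, -0.003]
ft_force: [0.1, 0.1, -0.7]
grip_width: 0.123
t 12.62 pos [ 0.4958 -0.0886  0.1978] yawx 143.43 tilt 0.23 F [ 0.07  0.13 -0.69] w 10.7
shift [ 0.0553 -0.0814 -0.002 ] q [ 1.15  0.11 -1.07  1.81  0.1   1.28  0.98]
turn(tool) [-0.07 -0.22 48.23]
shift after turn [-0.02387266 -0.09539977 -0.00217808]
```

```bash
python3 -m pendant '[[[0,0,10],[0,0,0],1],[[0,0,10],[0,0,0],1],[[0,0,10],[0,0,0],1],[[0,0,10],[0,0,0],1],[[0,0,8.2],[0,0,0],1],[[0,0,0],[-0.012,-0.045,0],1],[[0,0,0],[-0.012,-0.045,0],1],[[0,0,0],[0,0,0],1]]'
python3 - <<'E'
from h import *
plan([.403,-.121,.14],95.2);w=grab('wrist'); save(w,'w9.png')
E
```

```text
time: 13.62
position: [0.4061, -0.1226, 0.198]
tool_rot: [-2.115, -2.32, 0.006]
ft_force: [1.3, -0.0, -1.0]
grip_width: 0.115
t 13.62 pos [ 0.4061 -0.1226  0.198 ] yawx 95.3 tilt 0.25 F [ 1.29 -0.01 -1.03] w 10.0
shift [ 0.002  -0.0027  0.058 ] q [ 1.24 -0.19 -0.9   1.98 -0.15  1.29  0.49]
turn(tool) [-0.25  0.04  0.1 ]
shift after turn [ 0.00190648 -0.00291158  0.05795999]
```

View pics/w9.png

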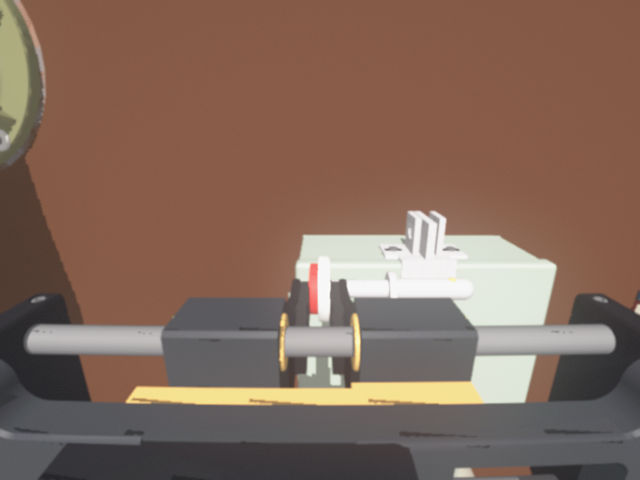

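```bash
python3 -m pendant '[[[0,0,0],[0.002,-0.015,0.02],1],[[0,0,0],[0,0,0.03],1],[[0,0,0],[0,0,0.02],1],[[0,0,0],[0,0,0],1],[[0,0,0],[0,0,0],1]]'
python3 - <<'E'
from h import *
plan([.390,-.121,.12],95.2);w=grab('wrist'); save(w,'w10.png');save(w,'w10c.png',(300,220,480,330),4.4)
s=grab('scene'); save(s,'a10c.png',(220,180,300,280),6)
s=grab('side'); save(s,'s10c.png',(270,150,400,250),6)
E
```

```text
time: 14.3
position: [0.3956, -0.1197, 0.1299]
tool_rot: [-2.108, -2.328, -0.004]
ft_force: [-0.1, 0.6, -1.0]
grip_width: 0.122
t 14.3 pos [ 0.3956 -0.1197  0.1299] yawx 95.67 tilt 0.15 F [-0.09  0.65 -1.01] w 10.6
shift [-0.0007 -0.0057  0.0099] q [ 1.24 -0.14 -0.93  2.09 -0.13  1.14  0.47]
turn(tool) [ 0.05 -0.15  0.47]
shift after turn [-0.00076601 -0.00568571  0.00991319]
```

View pics/w10c.png

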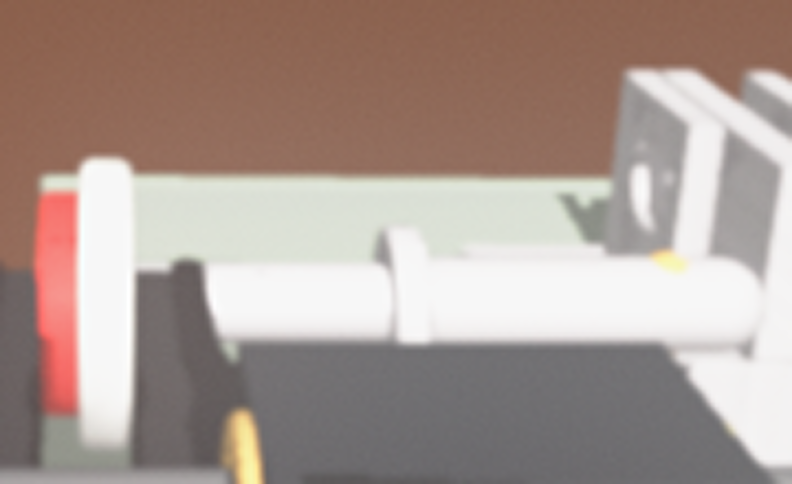

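View pics/a10c.png

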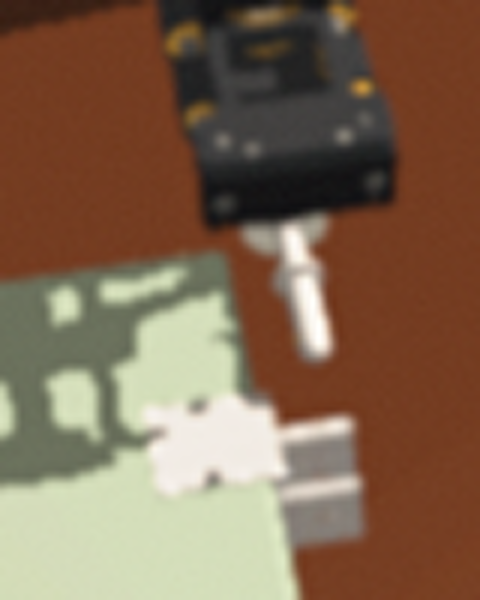

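View pics/s10c.png

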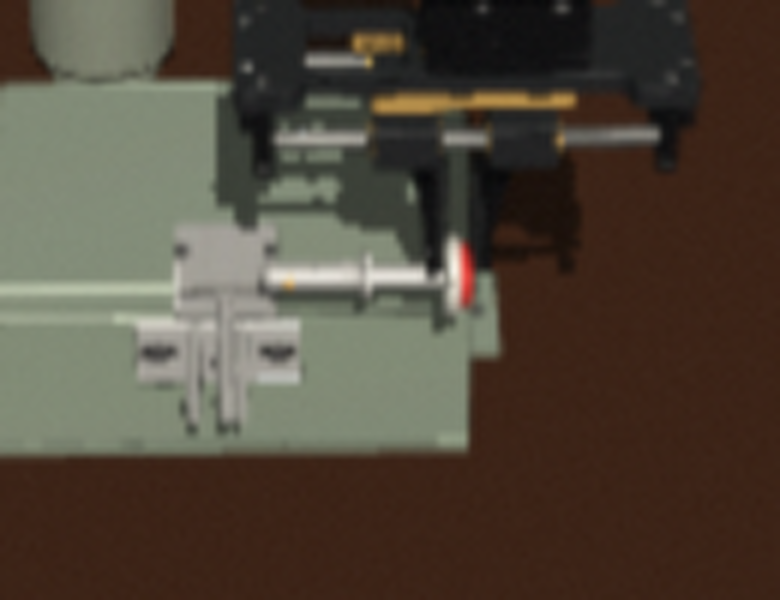

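```bash
cat > pm.py <<'E'
from h import *
def pin(w,boxes):
    """fit of cylinder tops"""
    C=cloud(w)
    for t,(u0,u1,v0,v1),r in boxes:
        m=C[v0:v1,u0:u1].reshape(-1,3); zt=np.percentile(m[:,2],97); k=m[:,2]>zt-.002; c=m[k].mean(0); print(t,'x %.4f y %.4f axis z %.4f'%(c[0],c[1],zt-r))
E
python3 - <<'E'
from pm import *
w=load('wrist'); g=lambda u,v:(300+u/4.4,220+v/4.4)
B=[]
for t,u0,u1,v0,v1,r in(('button',45,70,195,400,.014),('flange',88,125,165,430,.018),('neck',235,290,270,330,.005),('neck2',320,375,270,330,.005),('collar',395,425,240,340,.01),('shank',450,520,265,338,.006),('shank2',540,630,265,338,.006),('shank3',690,720,270,338,.006)):
    a=g(u0,v0);b=g(u1,v1); B.append((t,(int(a[0]),int(b[0])+1,int(a[1]),int(b[1])),r))
pin(w,B)
# silhouettes edges at known axis z
for z in(.122,):
  for t,u,v in(('neck-',260,265),('neck+',260,340),('shank-',560,260),('shank+',560,341),('tip',763,302),('shank-2',700,262),('shank+2',700,341)): print(t,onplane(w,*g(u,v),2,z).round(4))
plan([0,0,0])
E
```

```text
button x 0.3930 y -0.1179 axis z 0.1225
flange x 0.3988 y -0.1164 axis z 0.1226
neck x 0.4177 y -0.1148 axis z 0.1234
neck2 x 0.4271 y -0.1118 axis z 0.1236
collar x 0.4348 y -0.1115 axis z 0.1231
shank x 0.4450 y -0.1119 axis z 0.1236
shank2 x 0.4554 y -0.1094 axis z 0.1240
shank3 x 0.4716 y -0.1092 axis z 0.1236
neck- [ 0.418  -0.1114  0.122 ]
neck+ [ 0.4194 -0.1217  0.122 ]
shank- [ 0.4555 -0.1071  0.122 ]
shank+ [ 0.4577 -0.1182  0.122 ]
tip [ 0.4826 -0.1103  0.122 ]
shank-2 [ 0.4733 -0.1056  0.122 ]
shank+2 [ 0.4758 -0.1165  0.122 ]
t 14.45 pos [ 0.3955 -0.1203  0.1303] yawx 95.62 tilt 0.09 F [ 0.22  0.61 -0.98] w 10.1
shift [ 0.1583 -0.382   0.1299] q [ 1.24 -0.14 -0.93  2.09 -0.13  1.14  0.47]
```

Run:
```python
from pm import *
w=load('wrist'); g=lambda u,v:(300+u/4.4,220+v/4.4)
xb=np.array([.0905,-.996]); yb=np.array([.996,.0905]); O=np.array([.505,-.2154])
def f(t,u,v,z):
    p=onplane(w,*g(u,v),2,z); q=p[:2]-O; print(t,p.round(4),'box',(q@xb).round(4),(q@yb).round(4))
f('ear out tip',627,71,.079); f('ear in tip',657,70,.079); f('tongue tip L',665,70,.098);f('far ear tip L',745,72,.079)
for u,v in((560,300),(700,302),(260,302)): f('pin axis',u,v,.1233)
f('hole centre-ish on ear outer',642,197,.067)
```

```text
ear out tip [ 0.4765 -0.0927  0.079 ] box -0.1248 -0.0173
ear in tip [ 0.4811 -0.0921  0.079 ] box -0.125 -0.0127
tongue tip L [ 0.4739 -0.0872  0.098 ] box -0.1305 -0.0193
far ear tip L [ 0.4946 -0.091   0.079 ] box -0.1248 0.0009
pin axis [ 0.4561 -0.1119  0.1233] box -0.1075 -0.0394
pin axis [ 0.4739 -0.1105  0.1233] box -0.1073 -0.0215
pin axis [ 0.4184 -0.1158  0.1233] box -0.107 -0.0772
hole centre-ish on ear outer [ 0.4884 -0.1167  0.067 ] box -0.0998 -0.0076
```

Run:
```python
from pm import *
w=load('wrist'); save(w,'w10d.png',(425,225,480,285),12)
```

```text
(no output)
```

View pics/w10d.png

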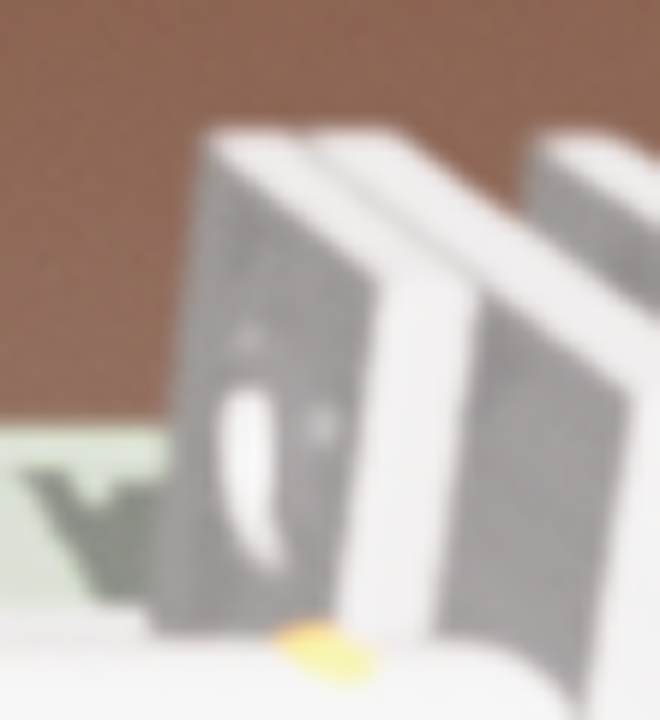

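Run:
```python
from pm import *
w=load('wrist'); g=lambda u,v:(425+u/12,225+v/12)
xb=np.array([.0905,-.996]); yb=np.array([.996,.0905]); O=np.array([.505,-.2154])
def f(t,u,v,z):
    p=onplane(w,*g(u,v),2,z); q=p[:2]-O; print(t,p.round(4),'box',(q@xb).round(4),(q@yb).round(4))
f('ear out tip top',378,280,.079); f('ear in tip top',480,285,.079); f('tongue top tip L',630,395,.098); f('ear out tip bottom',208,132,.05); f('ear base in',430,635,.079); f('ear base out',335,635,.079)
# hole centre: intersect ray with outer face plane box y=-0.0075
a=np.array(p3(w,*g(262,480),0.0));b=np.array(p3(w,*g(262,480),1.0))
for my in(-.009,-.0075,-.006):
  qa=(a[:2]-O)@yb;qb=(b[:2]-O)@yb;t=(my-qa)/(qb-qa);p=a+t*(b-a);print('hole at',my,p.round(4),'box x',((p[:2]-O)@xb).round(4))
```

```text
ear out tip top [ 0.4878 -0.1002  0.079 ] box -0.1163 -0.0067
ear in tip top [ 0.4936 -0.0999  0.079 ] box -0.1161 -0.0009
tongue top tip L [ 0.4935 -0.0996  0.098 ] box -0.1164 -0.001
ear out tip bottom [ 0.4883 -0.0999  0.05  ] box -0.1166 -0.0062
ear base in [ 0.4956 -0.1211  0.079 ] box -0.0947 -0.0008
ear base out [ 0.4901 -0.1217  0.079 ] box -0.0947 -0.0064
hole at -0.009 [ 0.4868 -0.115   0.0721] box x -0.1016
hole at -0.0075 [ 0.4885 -0.1163  0.0685] box x -0.1002
hole at -0.006 [ 0.4901 -0.1175  0.0648] box x -0.0988
```

```bash
python3 -m pendant '[[[0,0,0],[-0.0045,-0.008,0],1],[[0,0,0],[0,0,0.02],1],[[0,0,0],[0,0,0.02],1],[[0,0,0],[0,0,0.01],1],[[0,0,0],[0,0,0],1],[[0,0,0],[0,0,0],1]]'
python3 - <<'E'
from h import *
plan([.390,-.121,.074],95.5);w=grab('wrist'); save(w,'w11c.png',(300,200,480,320),4.4)
s=grab('side'); save(s,'s11c.png',(270,150,400,250),6);s=grab('scene'); save(s,'a11c.png',(220,180,300,280),6)
E
```

```text
time: 15.2
position: [0.3876, -0.1257, 0.0801]
tool_rot: [-2.11, -2.327, -0.002]
ft_force: [0.7, -0.1, -1.1]
grip_width: 0.119
t 15.2 pos [ 0.3876 -0.1257  0.0801] yawx 95.59 tilt 0.07 F [ 0.65 -0.12 -1.13] w 10.3
shift [0.0045 0.0028 0.0061] q [ 1.25 -0.06 -0.96  2.16 -0.06  1.02  0.42]
turn(tool) [ 0.05 -0.05  0.09]
shift after turn [0.00447975 0.00283545 0.00613306]
```

View pics/w11c.png

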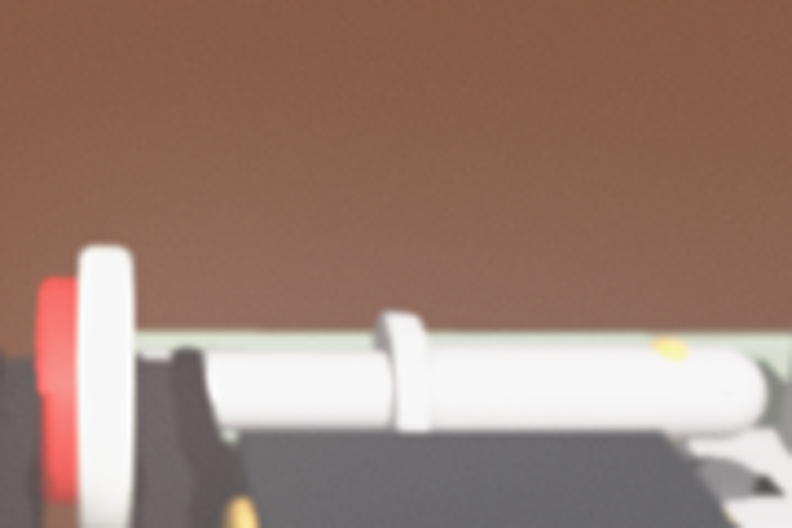

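View pics/s11c.png

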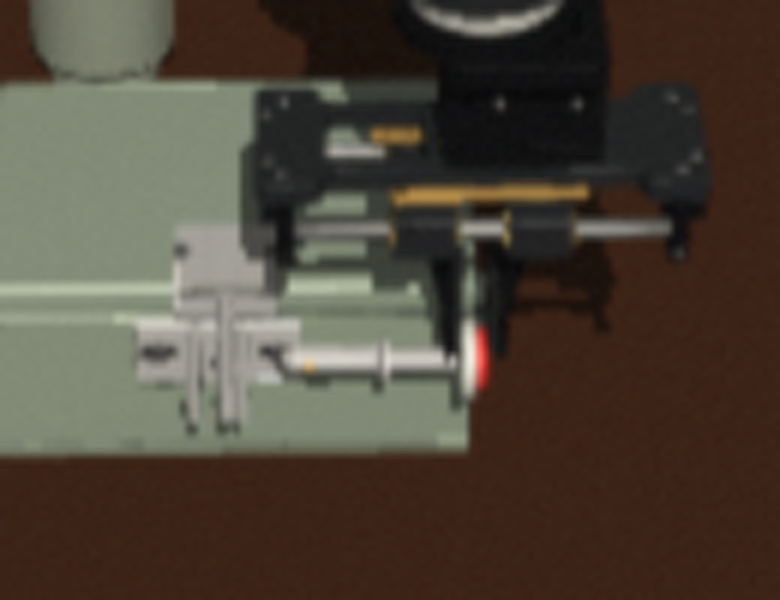

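View pics/a11c.png

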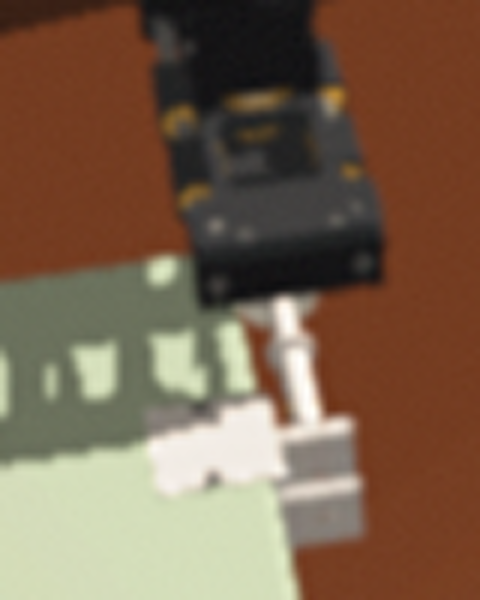

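Run:
```python
from pm import *
w=load('wrist'); save(w,'w11d.png',(400,230,520,320),6.6)
g=lambda u,v:(300+u/4.4,200+v/4.4)
xb=np.array([.0905,-.996]); yb=np.array([.996,.0905]); O=np.array([.505,-.2154])
def f(t,im,uv,z):
    p=onplane(im,*uv,2,z); q=p[:2]-O; print(t,p.round(4),'box',(q@xb).round(4),(q@yb).round(4))
for u,a,b in((560,345,433),(260,350,428)): 
    f('pin-',w,g(u,a),.0731);f('pin+',w,g(u,b),.0731)
f('tip',w,g(767,392),.0731)
s=load('side'); h=lambda u,v:(270+u/6,150+v/6)
for u,a,b in((335,343,373),(410,344,373)): f('side pin-',s,h(u,a),.0731); f('side pin+',s,h(u,b),.0731)
f('side tip',s,h(283,358),.0731)
f('side near ear tip outer bottom',s,h(240,432),.05); f('side far ear bottom',s,h(190,430),.05)
a=load('scene'); k=lambda u,v:(220+u/6,180+v/6)
f('scene near ear tip',a,k(350,418),.079);f('scene far ear tip',a,k(360,478),.079);
for u1,u2,v in((293,323,410),(277,305,350-20)):
    f('sc pin',a,k(u1,v),.0731); f('sc pin',a,k(u2,v),.0731)
```

```text
pin- [ 0.4471 -0.1124  0.0731] box -0.1078 -0.0483
pin+ [ 0.4495 -0.1244  0.0731] box -0.0956 -0.0471
pin- [ 0.4098 -0.1167  0.0731] box -0.107 -0.0859
pin+ [ 0.4112 -0.1273  0.0731] box -0.0962 -0.0854
tip [ 0.4748 -0.1163  0.0731] box -0.1014 -0.0211
side pin- [ 0.4494 -0.1276  0.0731] box -0.0925 -0.0474
side pin+ [ 0.4478 -0.1065  0.0731] box -0.1137 -0.0472
side pin- [ 0.416  -0.1295  0.0731] box -0.0936 -0.0808
side pin+ [ 0.4148 -0.109   0.0731] box -0.1141 -0.0802
side tip [ 0.4716 -0.1152  0.0731] box -0.1028 -0.0242
side near ear tip outer bottom [ 0.4887 -0.0903  0.05  ] box -0.1261 -0.0049
side far ear bottom [ 0.511  -0.0899  0.05  ] box -0.1244 0.0173
scene near ear tip [ 0.4744 -0.0962  0.079 ] box -0.1215 -0.0197
scene far ear tip [ 0.508  -0.0947  0.079 ] box -0.1199 0.0139
sc pin [ 0.4615 -0.119   0.0731] box -0.0999 -0.0346
sc pin [ 0.463  -0.1068  0.0731] box -0.112 -0.032
sc pin [ 0.4143 -0.1228  0.0731] box -0.1005 -0.082
sc pin [ 0.4157 -0.1111  0.0731] box -0.112 -0.0795
```

View pics/w11d.png

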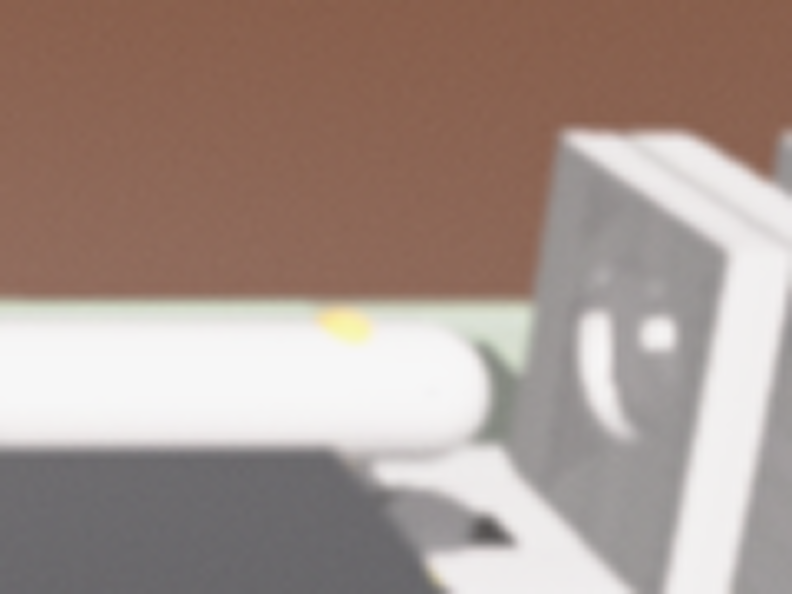

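Run:
```python
from pm import *
w=load('wrist'); c=cv2.resize(w['color'][230:320,400:520,::-1],None,fx=6.6,fy=6.6,interpolation=cv2.INTER_CUBIC)
xb=np.array([.0905,-.996]); yb=np.array([.996,.0905]); O=np.array([.505,-.2154])
def P(bx,by,z):
    p=O+bx*xb+by*yb; u,v=proj(w,np.array([p[0],p[1],z])); return [(u-400)*6.6+3,(v-230)*6.6+3]
def poly(pts,col): cv2.polylines(c,[np.array(pts,int).reshape(-1,1,2)],True,col,1)
dx=.0017; y0=-.0067
for y,col in((y0,(0,0,255)),(y0+.005,(255,0,0))):
    poly([P(-.104+dx+.007*np.cos(t),y,.067+.007*np.sin(t)) for t in np.linspace(0,6.28,40)],col)
poly([P(-.118+dx,y0,.079),P(-.084+dx,y0,.079),P(-.084+dx,y0,.05),P(-.118+dx,y0,.05)],(0,255,0))
cv2.imwrite('pics/ov.png',c)
```

```text
(no output)
```

View pics/ov.png

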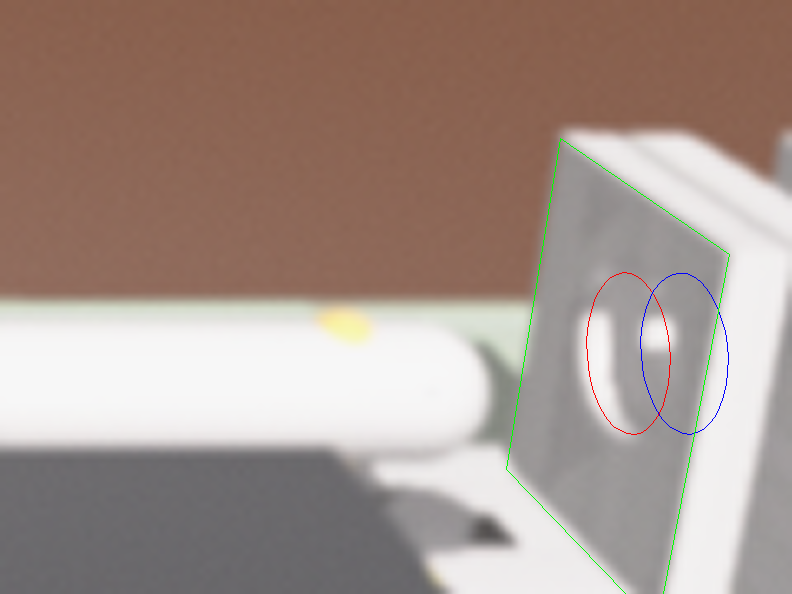

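```bash
python3 -m pendant '[[[0,0,0],[0,0,0.006],1],[[0,0,0],[0,0.004,0],1],[[0,0,0],[0,0,0],1]]'
python3 - <<'E'
from pm import *
plan([.390,-.121,.074],95.5);w=grab('wrist'); c=cv2.resize(w['color'][220:320,380:500,::-1],None,fx=6.6,fy=6.6,interpolation=cv2.INTER_CUBIC)
g=lambda u,v:(300+u/4.4,200+v/4.4)
C=cloud(w)
for u in(350,360,372,380,400,410,420,430,440,450,460):
    m=C[275:305,u-2:u+3].reshape(-1,3); print(u, np.percentile(m[:,2],96).round(4), C[285,u].round(4))
cv2.imwrite('pics/w12.png',c)
E
```

```text
time: 15.72
position: [0.3915, -0.1248, 0.0735]
tool_rot: [-2.109, -2.327, -0.003]
ft_force: [0.1, 0.1, -2.0]
grip_width: 0.119
t 15.72 pos [ 0.3915 -0.1248  0.0735] yawx 95.63 tilt 0.13 F [ 0.09  0.13 -2.04] w 10.4
shift [ 0.0039 -0.0012 -0.0005] q [ 1.25 -0.04 -0.97  2.16 -0.04  1.01  0.39]
turn(tool) [ 0.02 -0.13  0.13]
shift after turn [ 0.00388695 -0.00117239 -0.00052354]
350 0.1013 [ 0.4087 -0.1179  0.0698]
360 0.1524 [ 0.4141 -0.1174  0.0699]
372 0.1524 [ 0.4206 -0.1169  0.0695]
380 0.1527 [ 0.4249 -0.1165  0.0696]
400 0.1521 [ 0.4356 -0.1152  0.07  ]
410 0.153 [ 0.441  -0.1147  0.0701]
420 0.1524 [ 0.4467 -0.1145  0.0693]
430 0.1527 [ 0.4516 -0.1134  0.0707]
440 0.1523 [ 0.457  -0.1128  0.0708]
450 0.1522 [ 0.4622 -0.1121  0.0713]
460 0.0733 [ 0.4677 -0.1117  0.0711]
```

View pics/w12.png

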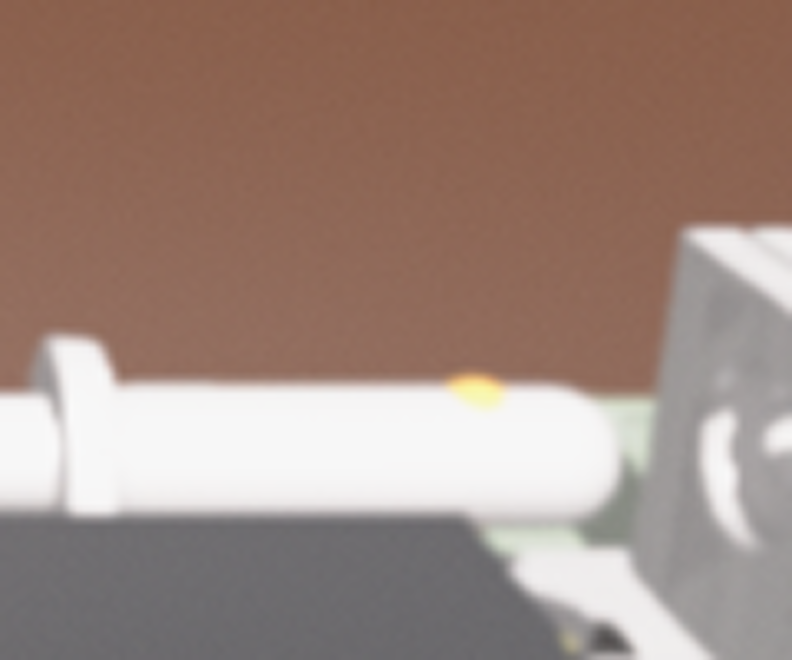

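Run:
```python
from pm import *
w=load('wrist'); C=cloud(w)
for u in(410,425,440,455): print(u,(C[280:298,u-2:u+3,2].mean(1)*1e3).round(1), (C[280:298,u,1]*1e3).round(1))
# cylinder fit r=6 over shank points
m=C[281:296,402:462].reshape(-1,3); m=m[(m[:,2]<.08)&(m[:,2]>.05)]
from scipy.optimize import least_squares
def res(q):
    y0,z0,a,b=q; s=m[:,0]-.44; return np.hypot((m[:,1]-y0-a*s)*np.cos(np.arctan(a)),m[:,2]-z0-b*s)-.006
r=least_squares(res,[-.117,.067,.09,0],loss='soft_l1',f_scale=.001); print(r.x.round(4),np.degrees(r.x[2:]), len(m))
```

```text
410 [68.1 68.9 69.4 70.3 70.3 70.8 71.  71.5 71.4 72.2 72.6 72.5 72.  72.8
 72.3 72.6 72.1 71.9] [-112.8 -112.6 -112.9 -113.6 -114.1 -114.7 -114.8 -115.3 -115.7 -116.3
 -116.4 -117.  -117.7 -118.5 -118.9 -119.2 -120.1 -120.7]
425 [ 68.1  68.4  69.6  69.7  70.6  70.8  71.5  71.8  71.9  72.4  72.4 105.2
  72.4  72.8  72.8  72.2  72.8  71.8] [-111.5 -112.3 -112.1 -112.9 -112.8 -113.6 -114.2 -114.1 -114.7 -114.7
 -115.7 -116.4 -117.  -117.1 -118.2 -118.6 -119.3 -120.2]
440 [67.5 68.8 69.2 69.9 71.  70.6 70.9 71.7 72.  71.8 72.  72.6 72.  72.6
 72.9 72.3 72.3 72.6] [-111.2 -111.3 -111.7 -112.  -111.9 -112.8 -113.5 -113.6 -113.9 -115.
 -115.3 -115.7 -116.6 -116.8 -117.3 -117.9 -118.7 -119.3]
455 [68.4 69.  69.9 70.1 70.7 70.6 71.6 71.6 72.  72.3 72.8 72.2 73.  73.
 72.5 72.9 72.6 72.6] [-110.3 -110.7 -110.8 -111.5 -111.7 -112.2 -112.  -113.2 -113.2 -113.7
 -114.1 -115.1 -115.  -116.  -116.4 -117.2 -117.9 -118.1]
[-0.1188  0.0665  0.0967  0.0083] [5.53903994 0.47488064] 897
```

```bash
python3 -m pendant '[[[0,0,0],[0,0.006,0],1],[[0,0,0],[0,0.003,0],1],[[0,0,0],[0,0.002,0],1],[[0,0,0],[0,0.002,0],1],[[0,0,0],[0,0.0,0],1]]'; python3 -m pendant '[[[0,0,0],[0,0.0015,0],1],[[0,0,0],[0,0.0015,0],1],[[0,0,0],[0,0.0,0],1]]';python3 - <<'E'
from pm import *
plan([.390,-.121,.074],95.5)
E
```

```text
time: 16.4
position: [0.4042, -0.1237, 0.0735]
tool_rot: [-2.109, -2.326, -0.002]
ft_force: [0.8, -0.7, -0.4]
grip_width: 0.116
time: 16.77
position: [0.4072, -0.1234, 0.0735]
tool_rot: [-2.109, -2.327, -0.002]
ft_force: [-0.7, -0.9, -0.3]
grip_width: 0.116
t 16.77 pos [ 0.4072 -0.1234  0.0735] yawx 95.61 tilt 0.1 F [-0.7  -0.92 -0.34] w 10.1
shift [ 0.0041 -0.0169 -0.0005] q [ 1.23  0.02 -0.99  2.13  0.02  1.01  0.33]
turn(tool) [ 0.01 -0.1   0.11]
shift after turn [ 0.0040343  -0.01687197 -0.00048197]
```

```bash
python3 -m pendant '[[[0,0,0],[0,0.002,0],1],[[0,0,0],[0,0.002,0],1],[[0,0,0],[0,0.002,0],1],[[0,0,0],[0,0,0],1]]'; python3 -m pendant '[[[0,0,0],[0,0.002,0],1],[[0,0,0],[0,0.002,0],1],[[0,0,0],[0,0.002,0],1],[[0,0,0],[0,0,0],1]]';python3 - <<'E'
from pm import *
plan([.390,-.121,.074],95.5); save(grab('wrist'),'w13.png',(300,200,520,330),3.6);  s=grab('side'); save(s,'s13c.png',(270,150,400,250),6)
E
```

```text
time: 17.27
position: [0.4131, -0.1226, 0.0734]
tool_rot: [-2.109, -2.326, -0.002]
ft_force: [0.1, 0.8, -1.7]
grip_width: 0.12
time: 17.77
position: [0.4194, -0.1222, 0.0735]
tool_rot: [-2.109, -2.327, -0.003]
ft_force: [1.0, 1.4, -0.2]
grip_width: 0.116
t 17.77 pos [ 0.4194 -0.1222  0.0735] yawx 95.61 tilt 0.11 F [ 0.96  1.38 -0.2 ] w 10.1
shift [ 0.004  -0.0291 -0.0005] q [ 1.21  0.06 -0.99  2.1   0.06  1.01  0.29]
turn(tool) [ 0.03 -0.11  0.11]
shift after turn [ 0.0039599  -0.02911851 -0.0004662 ]
```

View pics/w13.png

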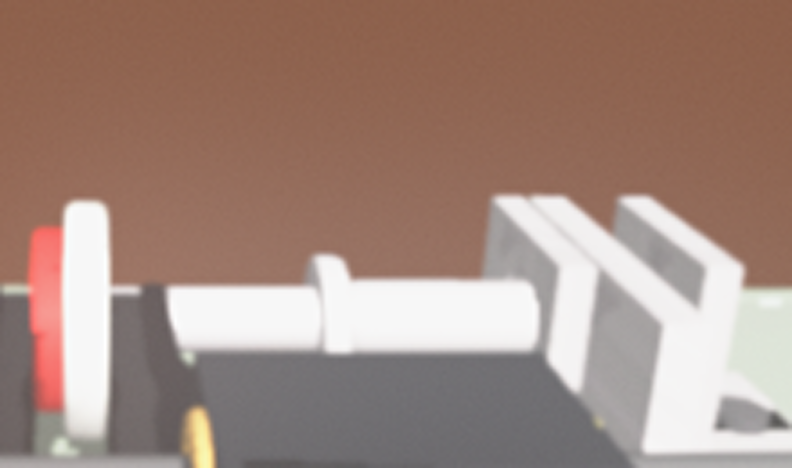

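View pics/s13c.png

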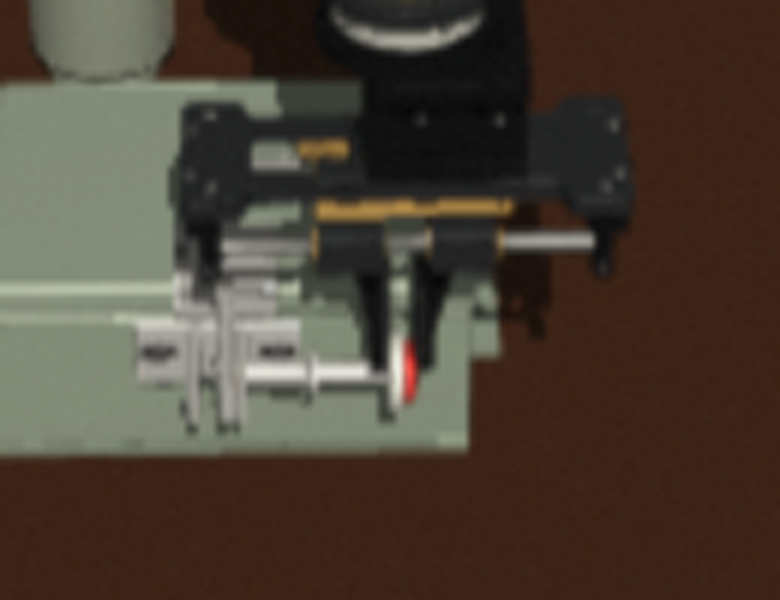

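```bash
python3 -m pendant '[[[0,0,0],[0,0.002,0],1],[[0,0,0],[0,0.002,0],1],[[0,0,0],[0,0.002,0],1],[[0,0,0],[0,0,0],1]]'; python3 -m pendant '[[[0,0,0],[0,0.002,0],1],[[0,0,0],[0,0.002,0],1],[[0,0,0],[0,0.002,0],1],[[0,0,0],[0,0,0],1]]';  python3 -m pendant '[[[0,0,0],[0,0.002,0],1],[[0,0,0],[0,0.002,0],1],[[0,0,0],[0,0.002,0],1],[[0,0,0],[0,0,0],1]]';python3 - <<'E'
from pm import *
plan([.390,-.121,.074],95.5); save(grab('wrist'),'w14.png',(300,200,520,330),3.6)
E
```

```text
time: 18.38
position: [0.4253, -0.1216, 0.0735]
tool_rot: [-2.109, -2.327, -0.003]
ft_force: [0.3, 0.2, -1.1]
grip_width: 0.119
time: 18.88
position: [0.4313, -0.1212, 0.0736]
tool_rot: [-2.11, -2.327, -0.002]
ft_force: [-0.6, 0.5, -1.1]
grip_width: 0.122
time: 19.38
position: [0.4373, -0.1204, 0.0735]
tool_rot: [-2.109, -2.327, -0.003]
ft_force: [-0.3, 0.7, -1.2]
grip_width: 0.116
t 19.38 pos [ 0.4373 -0.1204  0.0735] yawx 95.62 tilt 0.11 F [-0.28  0.71 -1.2 ] w 10.1
shift [ 0.004  -0.0471 -0.0005] q [ 1.18  0.12 -1.    2.07  0.11  1.01  0.22]
turn(tool) [ 0.04 -0.11  0.12]
shift after turn [ 0.00390213 -0.0471444  -0.00045245]
```

View pics/w14.png

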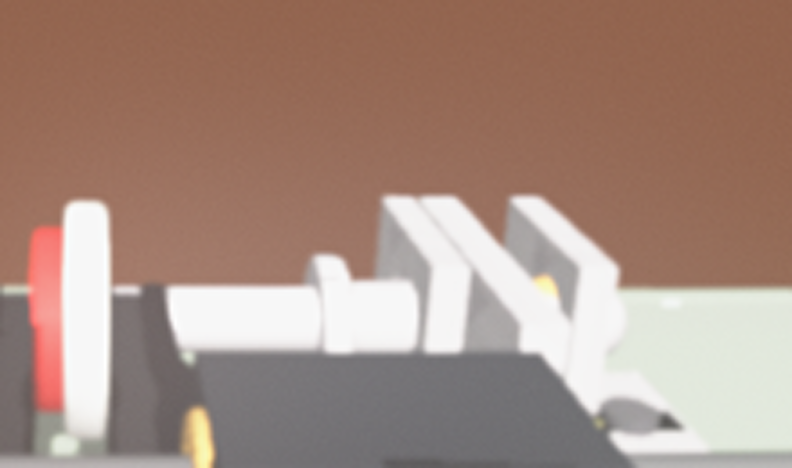

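```bash
python3 -m pendant '[[[0,0,0],[0,0.0015,0],1],[[0,0,0],[0,0.0015,0],1],[[0,0,0],[0,0.0015,0],1],[[0,0,0],[0,0.001,0],1],[[0,0,0],[0,0.001,0],1],[[0,0,0],[0,0,0],1]]'; python3 -m pendant '[[[0,0,0],[0,0.0005,0],1],[[0,0,0],[0,0.0005,0],1],[[0,0,0],[0,0,0],1]]';python3 - <<'E'
from pm import *
plan([.390,-.121,.074],95.5); w=grab('wrist'); save(w,'w15.png',(300,230,480,330),4.4)
E
```

```text
time: 20.18
position: [0.4435, -0.1199, 0.0735]
tool_rot: [-2.109, -2.327, -0.002]
ft_force: [-0.1, -0.2, -0.4]
grip_width: 0.12
time: 20.55
position: [0.4445, -0.1199, 0.0735]
tool_rot: [-2.11, -2.326, -0.002]
ft_force: [-0.1, 0.1, -1.2]
grip_width: 0.116
t 20.55 pos [ 0.4445 -0.1199  0.0735] yawx 95.59 tilt 0.09 F [-0.06  0.07 -1.16] w 10.1
shift [ 0.0042 -0.0543 -0.0005] q [ 1.16  0.14 -0.99  2.05  0.14  1.02  0.2 ]
turn(tool) [ 0.02 -0.08  0.09]
shift after turn [ 0.00414641 -0.05434615 -0.00046669]
```

View pics/w15.png

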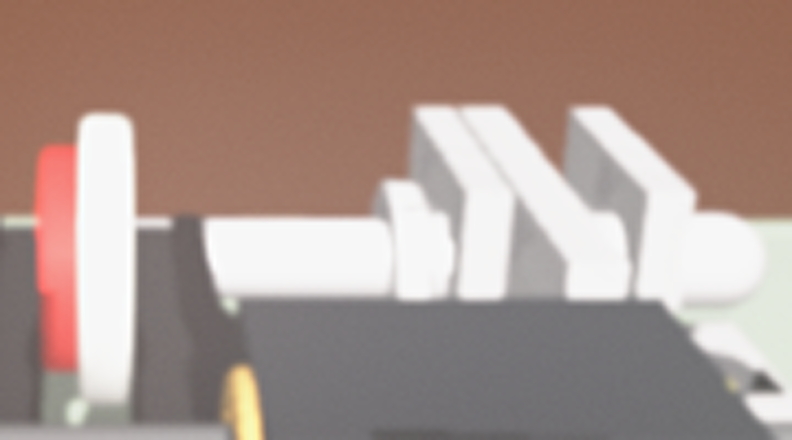

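```bash
python3 -m pendant '[[[0,0,0],[0,0.0005,0],1],[[0,0,0],[0,0.0005,0],1],[[0,0,0],[0,0.0005,0],1],[[0,0,0],[0,0,0],1]]'; python3 -m pendant '[[[0,0,0],[0,0.0005,0],1],[[0,0,0],[0,0,0],1]]'; python3 -m pendant '[[[0,0,0],[0,0.0005,0],1],[[0,0,0],[0,0,0],1]]'
```

```text
time: 21.1
position: [0.4459, -0.1196, 0.0735]
tool_rot: [-2.109, -2.326, -0.002]
ft_force: [0.3, -0.1, -1.5]
grip_width: 0.117
time: 21.35
position: [0.4464, -0.1196, 0.0735]
tool_rot: [-2.11, -2.326, -0.002]
ft_force: [0.2, -0.8, 0.1]
grip_width: 0.119
time: 21.6
position: [0.4467, -0.1195, 0.0734]
tool_rot: [-2.109, -2.326, -0.001]
ft_force: [-1.4, 0.2, 0.6]
grip_width: 0.122
```

```bash
python3 -m pendant '[[[0,0,0],[0,0.0005,0],1],[[0,0,0],[0,0,0],1]]'
python3 - <<'E'
from pm import *
plan([.390,-.121,.074],95.5); w=grab('wrist'); save(w,'w16.png',(360,230,480,330),6.6)
plan([.390,-.121,.074],95.5)
E
```

```text
time: 21.85
position: [0.4467, -0.1196, 0.0733]
tool_rot: [-2.109, -2.326, -0.0]
ft_force: [-3.3, -0.0, 0.4]
grip_width: 0.117
t 21.85 pos [ 0.4467 -0.1196  0.0733] yawx 95.59 tilt 0.13 F [-3.31 -0.03  0.38] w 10.2
shift [ 0.0041 -0.0566 -0.0006] q [ 1.16  0.15 -0.99  2.04  0.14  1.02  0.19]
turn(tool) [-0.08 -0.1   0.09]
shift after turn [ 0.00400693 -0.05660805 -0.0006728 ]
t 21.9 pos [ 0.4467 -0.1195  0.0733] yawx 95.59 tilt 0.13 F [-2.72  0.08  1.02] w 10.7
shift [ 0.0041 -0.0566 -0.0006] q [ 1.16  0.15 -0.99  2.05  0.14  1.02  0.19]
turn(tool) [-0.08 -0.1   0.09]
shift after turn [ 0.00396942 -0.05661003 -0.00068735]
```

View pics/w16.png

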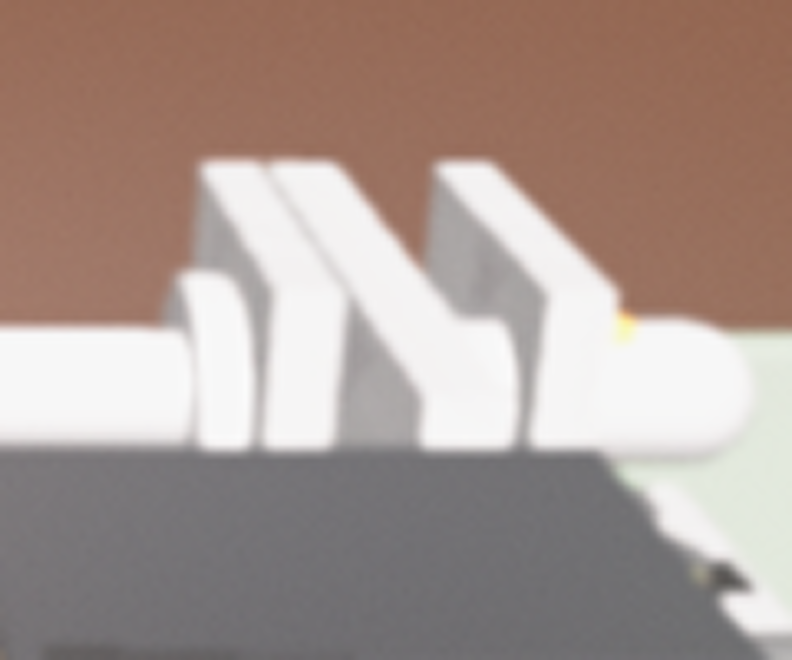

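```bash
python3 -m pendant '[[[0,0,0],[0,0.0005,0],1],[[0,0,0],[0,0,0],1]]'; python3 -m pendant '[[[0,0,0],[0,0.0003,0],1],[[0,0,0],[0,0,0],1]]'
```

```text
time: 22.15
position: [0.4467, -0.1195, 0.0732]
tool_rot: [-2.108, -2.325, 0.001]
ft_force: [-5.8, -0.4, 3.2]
grip_width: 0.116
time: 22.4
position: [0.4468, -0.1195, 0.0731]
tool_rot: [-2.108, -2.324, 0.001]
ft_force: [-5.8, 0.6, 4.1]
grip_width: 0.12
```

```bash
python3 -m pendant '[[[0,0,0],[0,0,0],0.6],[[0,0,0],[0,0,0],0.45],[[0,0,0],[0,0,0],0.3],[[0,0,0],[0,0,0],0.3],[[0,0,0],[0,0,0],0.3]]'
python3 - <<'E'
from pm import *
plan([.390,-.121,.074],95.5); w=grab('wrist'); save(w,'w17.png',(280,220,480,340),4);  s=grab('side'); save(s,'s17c.png',(270,150,400,250),6)
E
```

```text
time: 23.02
position: [0.4491, -0.1194, 0.0738]
tool_rot: [2.11, 2.327, 0.004]
ft_force: [0.1, -0.0, -0.2]
grip_width: 0.347
t 23.02 pos [ 0.4491 -0.1194  0.0738] yawx 95.61 tilt 0.13 F [ 0.08 -0.01 -0.18] w 30.2
shift [ 0.0041 -0.0589 -0.0003] q [ 1.15  0.15 -0.99  2.04  0.15  1.02  0.19]
turn(tool) [ 0.1  -0.08  0.11]
shift after turn [ 0.00403204 -0.05894841 -0.00016194]
```

View pics/w17.png

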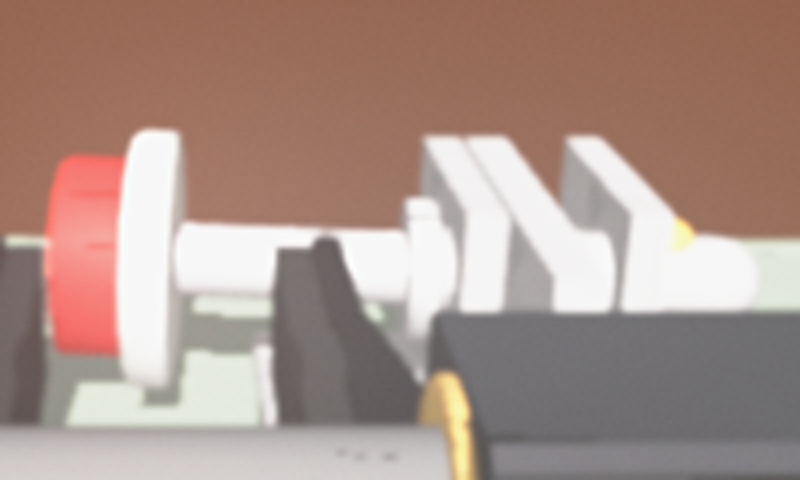

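View pics/s17c.png

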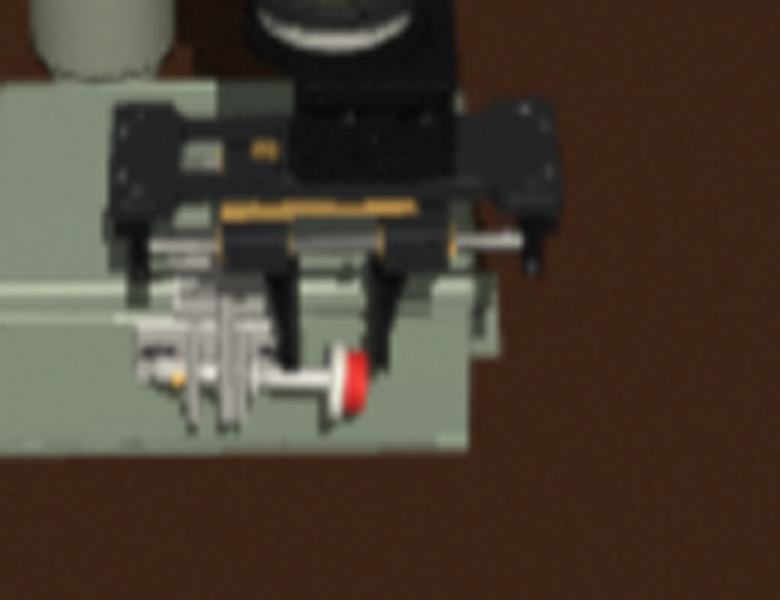

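```bash
python3 -m pendant '[[[0,0,0],[0,-0.004,0],0.3],[[0,0,0],[0,-0.003,0],0.3],[[0,0,0],[0,-0.002,0],0.3],[[0,0,0],[0,0,0],0.3]]';  python3 - <<'E'
from pm import *
plan([.390,-.121,.074],95.5); w=grab('wrist'); save(w,'w18.png',(280,220,480,340),4)
E
```

```text
time: 23.62
position: [0.439, -0.1205, 0.0735]
tool_rot: [-2.11, -2.326, -0.001]
ft_force: [1.0, -0.8, -1.0]
grip_width: 0.349
t 23.62 pos [ 0.439  -0.1205  0.0735] yawx 95.58 tilt 0.07 F [ 1.01 -0.85 -1.05] w 30.4
shift [ 0.0042 -0.0488 -0.0005] q [ 1.17  0.12 -1.    2.06  0.12  1.02  0.22]
turn(tool) [-0.   -0.07  0.08]
shift after turn [ 0.00417904 -0.04882954 -0.00050263]
```

View pics/w18.png

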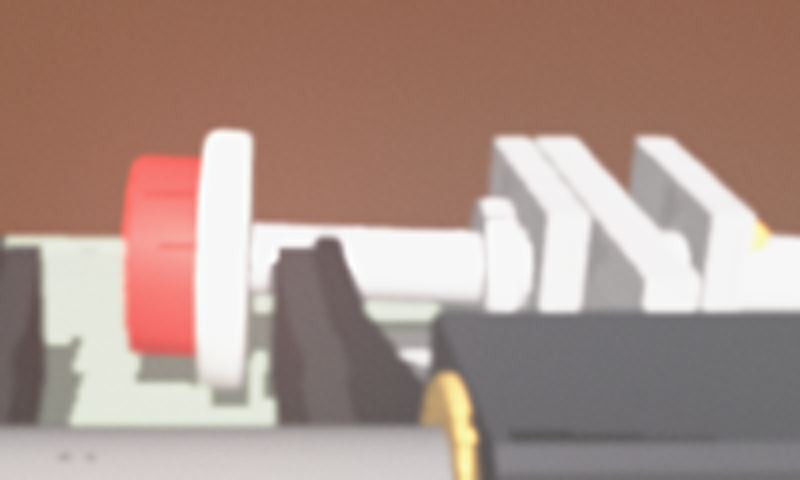

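```bash
python3 -m pendant '[[[0,0,0],[0,-0.001,0],0.3],[[0,0,0],[0,-0.001,0],0.3],[[0,0,0],[0,-0.0005,0],0.3],[[0,0,0],[0,-0.0005,0],0.3],[[0,0,0],[0,-0.0005,0],0.3],[[0,0,0],[0,0,0],0.3]]'; python3 -m pendant '[[[0,0,0],[0,-0.0005,0],0.3],[[0,0,0],[0,-0.0005,0],0.3],[[0,0,0],[0,0,0],0.3]]'
```

```text
time: 24.42
position: [0.4357, -0.1207, 0.0735]
tool_rot: [-2.11, -2.326, -0.002]
ft_force: [-0.5, 0.4, 0.2]
grip_width: 0.351
time: 24.8
position: [0.4349, -0.1207, 0.0735]
tool_rot: [-2.11, -2.327, -0.002]
ft_force: [1.1, -0.3, -0.1]
grip_width: 0.349
```

```bash
python3 -m pendant '[[[0,0,0],[0,-0.0005,0],0.3],[[0,0,0],[0,-0.0005,0],0.3],[[0,0,0],[0,0,0],0.3]]'; python3 -m pendant '[[[0,0,0],[0,-0.0005,0],0.3],[[0,0,0],[0,0,0],0.3]]';  python3 - <<'E'
from pm import *
plan([.390,-.121,.074],95.5); w=grab('wrist'); save(w,'w19.png',(280,220,480,340),4)
E
```

```text
time: 25.18
position: [0.4338, -0.1208, 0.0735]
tool_rot: [-2.11, -2.327, -0.002]
ft_force: [0.8, -0.4, -0.3]
grip_width: 0.35
time: 25.42
position: [0.4337, -0.1209, 0.0737]
tool_rot: [-2.11, -2.327, -0.003]
ft_force: [2.1, 0.6, 0.2]
grip_width: 0.35
t 25.43 pos [ 0.4337 -0.1209  0.0737] yawx 95.6 tilt 0.1 F [2.07 0.61 0.22] w 30.4
shift [ 0.0041 -0.0435 -0.0004] q [ 1.19  0.11 -1.    2.07  0.1   1.01  0.24]
turn(tool) [ 0.06 -0.08  0.1 ]
shift after turn [ 0.00406312 -0.04348171 -0.00034686]
```

View pics/w19.png

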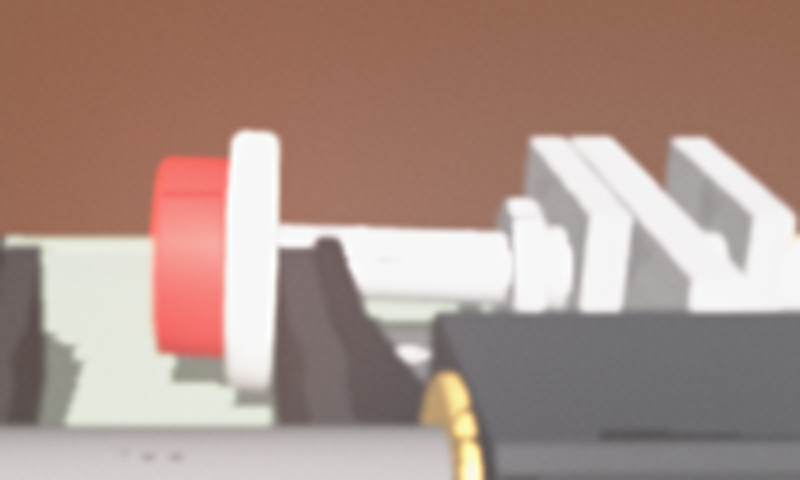

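```bash
python3 -m pendant '[[[0,0,0],[0,-0.0005,0],0.3],[[0,0,0],[0,0,0],0.3],[[0,0,0],[0,0,0],0.3]]'; python3 -m pendant '[[[0,0,0],[0,-0.0004,0],0.3],[[0,0,0],[0,0,0],0.3],[[0,0,0],[0,0,0],0.3],[[0,0,0],[0,0,0],0.3]]'
```

```text
time: 25.85
position: [0.4334, -0.1209, 0.0737]
tool_rot: [-2.11, -2.327, -0.003]
ft_force: [5.0, 0.7, -0.3]
grip_width: 0.351
time: 26.35
position: [0.4333, -0.1209, 0.0738]
tool_rot: [2.11, 2.327, 0.004]
ft_force: [5.7, 0.1, -1.4]
grip_width: 0.347
```

```bash
python3 -m pendant '[[[0,0,0],[0,-0.0004,0],0.3],[[0,0,0],[0,0,0],0.3],[[0,0,0],[0,0,0],0.3],[[0,0,0],[0,0,0],0.3]]'
python3 - <<'E'
from pm import *
plan([.390,-.121,.074],95.5); w=grab('wrist'); save(w,'w20.png',(280,220,520,360),3.3); s=grab('side'); save(s,'s20c.png',(270,170,350,235),9)
plan([.390,-.121,.074],95.5)
E
```

```text
time: 26.85
position: [0.4333, -0.1209, 0.0739]
tool_rot: [2.109, 2.327, 0.005]
ft_force: [6.3, 1.0, -1.2]
grip_width: 0.352
t 26.85 pos [ 0.4333 -0.1209  0.0739] yawx 95.61 tilt 0.18 F [ 6.28  1.   -1.19] w 30.6
shift [ 0.0041 -0.0431 -0.0002] q [ 1.19  0.1  -1.    2.08  0.1   1.01  0.24]
turn(tool) [ 0.16 -0.08  0.11]
shift after turn [ 4.03351965e-03 -4.30871129e-02 -6.84039151e-05]
t 26.95 pos [ 0.4333 -0.1209  0.0739] yawx 95.61 tilt 0.18 F [ 6.12  1.02 -0.99] w 30.8
shift [ 0.0041 -0.0431 -0.0002] q [ 1.19  0.1  -1.    2.08  0.1   1.01  0.24]
turn(tool) [ 0.16 -0.07  0.11]
shift after turn [ 4.04603403e-03 -4.30945201e-02 -7.29384558e-05]
```

View pics/w20.png

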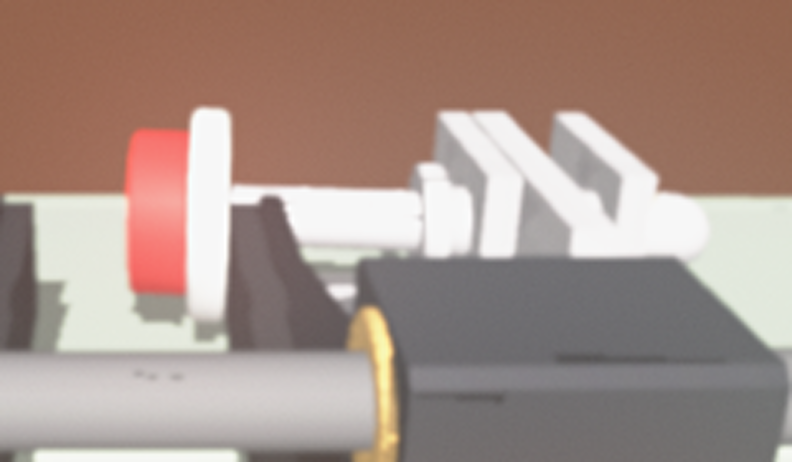

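View pics/s20c.png

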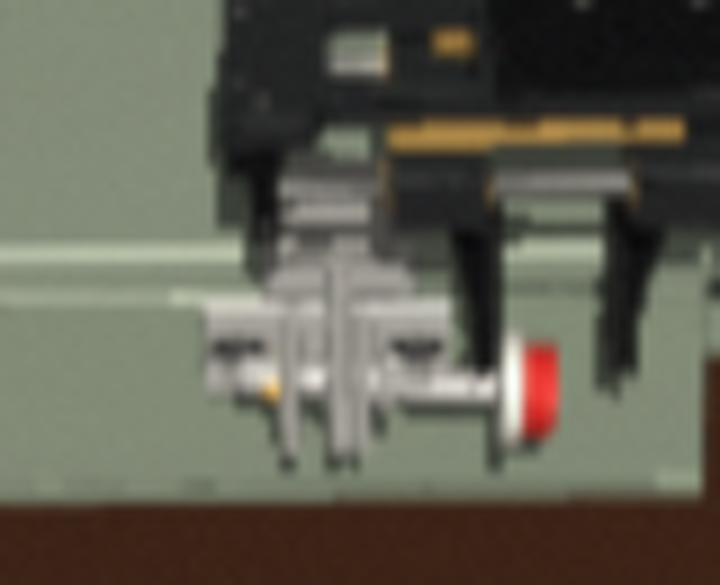

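```bash
python3 -m pendant '[[[0,0,0],[0,0.003,0],0.3],[[0,0,0],[0,0.003,0],0.3],[[0,0,0],[0,0,-0.01],0.3],[[0,0,0],[0,0,-0.02],0.3],[[0,0,0],[0,0,-0.04],0.3],[[0,0,0],[0,0,-0.05],0.3],[[0,0,0],[-0.03,0,-0.03],0.3],[[0,0,0],[0,0,0],0.3]]'
python3 - <<'E'
from pm import *
plan([.390,-.121,.074],95.5); w=grab('wrist'); save(w,'w21.png'); s=grab('side'); save(s,'s21.png'); save(s,'s21c.png',(260,150,360,240),8); a=grab('scene'); save(a,'a21.png')
plan([.390,-.121,.074],95.5)
E
```

```text
time: 27.95
position: [0.4417, -0.1532, 0.2261]
tool_rot: [2.112, 2.321, 0.002]
ft_force: [-0.2, 0.1, 0.1]
grip_width: 0.348
t 27.95 pos [ 0.4417 -0.1532  0.2261] yawx 95.4 tilt 0.19 F [-0.18  0.07  0.11] w 30.2
shift [ 0.0371 -0.0489  0.1519] q [ 1.28 -0.07 -0.95  1.85 -0.06  1.33  0.44]
turn(tool) [ 0.17  0.09 -0.1 ]
shift after turn [ 0.03698803 -0.04833062  0.15207198]
t 28.1 pos [ 0.4401 -0.1496  0.2227] yawx 95.63 tilt 0.19 F [0.5  0.6  0.39] w 30.6
shift [ 0.033  -0.0468  0.1489] q [ 1.28 -0.07 -0.95  1.86 -0.06  1.33  0.44]
turn(tool) [-0.09 -0.16  0.13]
shift after turn [ 0.03327264 -0.04713538  0.14871519]
```

View pics/w21.png

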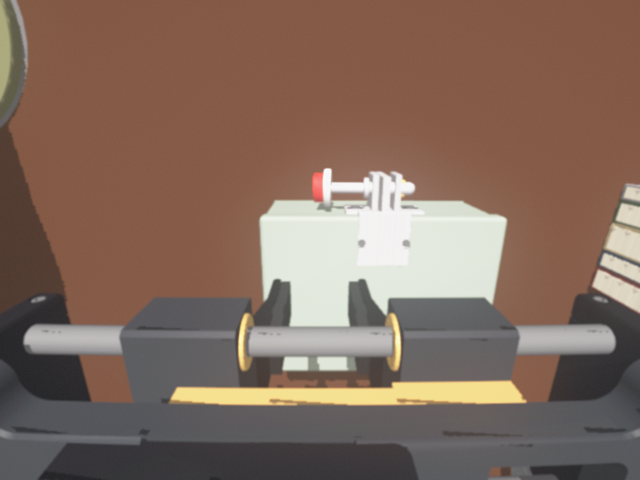

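View pics/s21c.png

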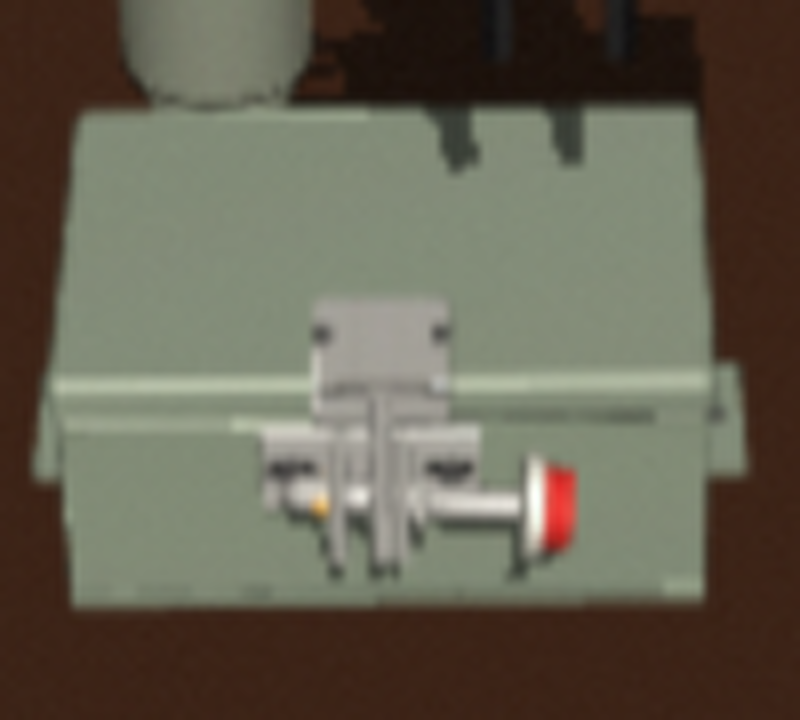

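View pics/a21.png

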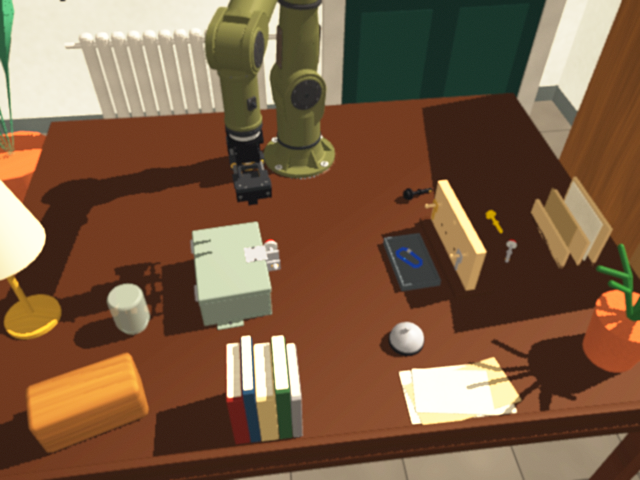

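```bash
python3 -c "
from bench import order
print(order.close_job())"
```

```text
the job is handed in; nothing more can be done
None
```

The job is done and handed in: the lid is shut and the pin is locked home in the hasp. The arm was clear of everything by 28 s of the 58 s allowed. No verdict was reported.

- **Lid:** I pressed it down to its hard stop at about 14 N. That is above the 5 to 10 N you gave, but it was on the lid, not the pin.
- **Pin:** I drew it from the board with the button held in (grip opening about 10.5 mm) and slid it through the hasp from the robot's end with almost no force. The hasp plate measured about 4 mm farther along y than nominal. I seated the shoulder at about 6 N, then let the button go.
- **Tug:** One finger pulled on the flange, with the other clear of the button. The pull was about 6 N for around a second and the pin stopped dead. I felt no slip.
- **Last checks:** The final pictures show the lid shut, the button out, a ball proud behind the far ear and the pin at rest with a slight sag. The keys, tray, carabiner, bell and jar look undisturbed.
- **Not measured:** I had no direct reading of the ball contact force or the button travel. Both are judged from the pictures and the wrist force. None of my final checks failed or disagreed.

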